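Close the packing round: change the list board and pass the order tags to the packed rail

TASK

The packing round is finished. Lift the clipboard's sprung clamp until it stays open by itself, only then take out the filled list board and lay it flat in the filing tray; put the blank board in its place along the strip and bring the clamp down on its end. Also pass every order tag from the left rail over the end stops in the middle, so that all hang freely on the right rail; leave the goods standing about where they are.

Things in the scene. Friction and masses are not known exactly. Their poses are not given: they have to be found in the camera images.
- stand: tag rail stand, fixed: flat steel foot 70 x 620 x 12 mm, a post at each end (y = +/-291 mm, 206 mm tall), two level 12 mm rods from the posts to the middle along its y, axis 200 mm above the table. Origin: centre of the foot's underside, z up. Left section (+y) holds the waiting tags; right section (-y) is for packed orders, empty at the start.
- end_stops (a point): point on the stand midway between the rods' inner ends, at the height of their axis. Each rod's end is bent straight up as an end stop (upright at the stand's y = +9 and -9 mm, a gap of 6 mm between them); its round top is 16 mm higher than the top of the rod, 222 mm above the table.
- tag1: order tag, grey plastic, 12 mm thick (its y), 184 mm tall, 100 g. From its foot up: a plate 72 mm wide (its x), 80 mm tall; a closed house-shaped eye for the rail, 52 mm wide, its roof's inner point 140 mm up; a solid head with a finger tab 30 mm wide from 148 to 184 mm. Origin: centre of its underside, z up; 68 mm above the table when hanging. Its y lies along the rail. May be absent.
- tag2: another order tag, the same as tag1. A hanging tag can be lifted 45 mm before the floor of its eye meets the rod from below; lifted 17 mm or more it clears the end stops. The eyes are closed, so the tag nearest the stops must go first. Tags start at least 38 mm apart. May be absent.
- tag3: another order tag, the same as tag1. May be absent.
- tag4: another order tag, the same as tag1. May be absent.
- clip: clipboard, fixed on the table: wooden board 250 mm long (its x), 130 mm wide (its y), 12 mm thick, with a rubber strip 36 mm wide along its middle, top 24 mm above the table, that carries the list board. Origin: centre of its underside, z up. The clamp stands at the +x end.
- clamp (a joint): angle of the clipboard's clamp arm, rad. 0: jaw on the list board; -0.12: down on the bare clipboard; 1.4: fully open, at its stop. An over-centre spring pulls it down below about 0.8; above that it pulls it open and holds it there. Lifting takes about 6 N at the crossbar at first, less and less towards 0.8; closing likewise.
- clamp_bar (a point): centre of the clamp arm's crossbar, a black round bar 18 mm thick, 44 mm long, across the free end of the arm (along the clipboard's y); 72 mm from the hinge axis, 59 mm above the table at angle 0, 123 mm when fully open. Both ends of the bar are free: fingers can pinch it lengthwise from above and let it turn between them.
- clamp_hinge (a point): middle of the clamp's hinge axis, fixed, 51 mm above the table at the clipboard's x = 95 mm; the axis runs along the clipboard's y. Lifted, the bar swings up and back towards the clipboard's +x end.
- listboard: filled list board: white stiff plastic slat 160 mm long (its x), 56 mm wide (its y), 8 mm thick, 100 g, origin at the centre of its underside. It starts along the middle of the clipboard, +x end under the clamp's jaw, origin about 20 mm from the clipboard's towards -x; its long edges overhang the rubber strip by 10 mm, 12 mm above the wood.
- blank: blank list board, the same slat as the filled one but without its sheet: 160 x 56 x 8 mm, 100 g, x lengthwise, origin at the centre of its underside. It starts on a narrow closed carton (130 x 38 mm, 26 mm high, fixed), overhanging it all round. It may go on the clipboard either way round, its origin about 20 mm from the clipboard's towards -x, like the filled one.
- tray: filing tray, loose, 0.8 kg: black open tray 150 mm (its x) by 210 mm (its y), 32 mm high, walls 4 mm, inner floor about 4 mm above its underside. Origin: centre of its underside.
- lotion1: pump bottle of lotion, loose, white, 64 mm thick, 190 mm tall, origin at the centre of its underside; leave it standing
- lotion2: another such pump bottle, leave it standing
- gel1: blue shower gel bottle, loose, 60 mm thick, 190 mm tall, origin at the centre of its underside; leave it standing
- gel2: green shower gel bottle, loose, 60 mm thick, 190 mm tall, origin at the centre of its underside; leave it standing
- roll1: paper roll standing on end, loose, 108 mm thick, 98 mm tall, origin at the centre of its underside; leave it standing
- can1: food can, loose, 74 mm thick, 110 mm tall, origin at the centre of its underside; leave it standing
There are look-alikes about, which are no part of the job. Leave any red look-alike of the listboard alone. Leave any red or turquoise look-alike of the blank alone.

How it is judged (in metres and radians):
On the way, in this order (a step that is already met when the one before it is completed fails the run):
1. the clamp is lifted until it stays open, the filled list board still in its place on the clipboard (value of joint clamp above 1.2 rad and distance between listboard and clip below 0.06 m and z of listboard in the frame of clip below 0.032 m), for 0.4 s.
2. the filled list board lies flat in the filing tray (z of listboard in the frame of tray between 0 and 0.012 m and horizontal distance between listboard and tray below 0.075 m and angle between each of listboard, tray's own z axis and vertical below 0.1 rad), for 0.3 s.
At the end, for the whole second after the job is handed in: Filled board flat in the upright tray; blank flat on the clipboard's strip, jaw on its end (clamp within 0.05 rad of 0, blank within 16 mm sideways, 20 mm lengthwise, 0.2 rad); every tag hangs upright by its eye on the right rail, 22 to 285 mm from the middle, nearly still (all of step 2 and x of blank in the frame of clip between -0.038 and 0.004 m and y of blank in the frame of clip between -0.016 and 0.016 m and z of blank in the frame of clip between 0.02 and 0.028 m and angle between blank's own z axis and vertical below 0.06 rad and angle between the x axis of blank and the x axis of clip, either way round below 0.2 rad and value of joint clamp between -0.05 and 0.05 rad and y of tag1 in the frame of stand between -0.285 and -0.022 m and x of tag1 in the frame of stand between -0.025 and 0.025 m and z of tag1 in the frame of stand between 0.062 and 0.075 m and angle between each of tag1, tag2, tag3, tag4's own z axis and vertical below 0.2 rad and linear speed of each of tag1, tag2, tag3, tag4 below 0.05 m/s and y of tag2 in the frame of stand between -0.285 and -0.022 m and x of tag2 in the frame of stand between -0.025 and 0.025 m and z of tag2 in the frame of stand between 0.062 and 0.075 m and y of tag3 in the frame of stand between -0.285 and -0.022 m and x of tag3 in the frame of stand between -0.025 and 0.025 m and z of tag3 in the frame of stand between 0.062 and 0.075 m and y of tag4 in the frame of stand between -0.285 and -0.022 m and x of tag4 in the frame of stand between -0.025 and 0.025 m and z of tag4 in the frame of stand between 0.062 and 0.075 m); the robot touches nothing.
It fails at once if a bystanding bottle, roll or can is pushed 40 mm or more or tipped over (distance of any of lotion1, lotion2, gel1, gel2, roll1, can1 from where it was at the start of the episode above 0.04 m or angle between any of lotion1, lotion2, gel1, gel2, roll1, can1's own z axis and vertical above 0.5 rad).
Of tag1, tag2, tag3, tag4 only 2 to 4 are there at a start; the rules pass over those that are not, and their reading is None.
At some moment in a run one of tray may be knocked a few centimetres aside while the robot is not near it.
Once in a run the grip may slacken for a moment while it holds something.
It also fails if it takes over 210 s, if anything falls off the work surface, if the arm or the gripper's body presses on something with over 40 N, if the wrist force passes 120 N, or if a joint passes its speed limit or range.

ROBOT

A 6-joint arm with a two-finger parallel gripper is mounted at the origin on the work surface. World frame = base frame: x ahead of the robot, y to its left, z up, the work surface at z = 0. Lengths are in mm, angles in rad, forces in N, time in s.
With the tool pointing down it reaches from about 425 to 925 mm from the base axis. Payload 12.5 kg.
Tool frame: the origin (TCP) lies midway between the tips of the shut fingers; the grasp point (between the pads) lies 19 mm behind it; z points along the fingers, y is the direction in which the jaws open and shut (so a half turn about z gives the same grasp; the last joint's range is limited). The gripper opens to 85 mm and grips with 20 to 120 N. Pads are 22 mm wide; open, the fingers measure 114 mm over their backs; the gripper's body (76 mm by 85 mm) begins 54 mm behind the grasp point. The pads swing forward as they close: fully open they stand 13 mm farther back than shut.
Start: joints at [-1.375, 0.491, 1.559, -0, 1.092, -0.106], TCP at [185.798, -596.765, 191.527] pointing down, gripper open.
Joint ranges: [-3.1, 3.1], [-0.84, 2.19], [0.05, 2.79], [-1.13, 4.28], [0.06, 2.93], [-2.69, 2.69]. Speed limits (rad/s): [2.22, 2.22, 2.79, 3.14, 3.14, 3.14].

INTERFACE

Orientations are given as a unit quaternion [w, x, y, z].
In Python, from cell import telemetry, optics, workorder gives the robot as it stands. The module is installed in compiled form; this text tells all that it offers.
- The arm moves only by the tool step_arm, never from a script. Its argument "series" is a list of rows, each a list of 3 entries, a list of its own where there are three numbers: the shift along the tool's x, y, z in m, then the turn, a rotation vector about the tool's x, y, z in rad, then the finger opening in m, from 0 to 0.0854. A call has 1 to 20 rows; each row shifts and turns the commanded pose from where the row before left it, along the tool's axes as they then stand; what a row does not reach is not made up. A row lasts 1/8 s, in which the tool goes at most 62.5 mm and 10.7 degrees, less where a joint would pass 70% of its speed; a pose out of reach is approached as far as the arm can. A call is refused whole if a number of a shift passes 0.0625 or a number of a turn 0.188, either way. A call with a gripper value outside its range is refused whole. The fingers move at their own pace and stop on an object; "force" is the grip in N (left out, the last holds). Time passes only in rows, so rows that do not move let the fingers close. It gives the time, the measured TCP pose, the force and the opening at its end, in the units of the state.
- telemetry.observe(): the state, without advancing time (a new reading comes with each control period).
- optics.read_camera(name): name is "side" or "top" or "wrist"; returns the picture (480x640x3 uint8, red, green, blue); there is no depth.
- optics.camera_info(name): a dict with "fx", "fy", "cx", "cy" (pixels), "eye" and "orientation" of the camera in the world; the wrist camera has in their place "T_tool_cam" (4x4, takes a point from camera to tool coordinates, whose origin is the TCP and whose axes are the flange's). Camera axes: x right, y up, looking along -z (the intrinsics and any distortion apply to the point x, -y, -z); pixel columns grow to the right and rows downward; lengths in mm; the calibration is good to about 2 mm. A picture is of the moment at which its call begins: read the wrist's pose just before it. camera_info takes no time and is no camera call.
- workorder.finish_job(): hands the job in, once; it reports no verdict.
The state is a dict: "t": time; "joint_positions": joint angles; "dq": joint speeds; "joint_torque": joint torques, N m; "tool_pos": TCP position; "orientation": TCP orientation; "ft_force": force on the tool from outside, world axes, zero at the start; "wrist_torque": the same for the moment, N m; "opening": opening from 0.0 (shut) to 1.0 (fully open).
Only numpy, scipy, OpenCV 4.12 (cv2) and the standard library are available. Lean on these libraries where they do the work, as an engineer would, in place of code of your own. Each camera call takes 0.05 s, during which the arm holds its last target. There are 200 camera calls.

## Working session

There is one attempt and no reset: what is moved stays moved. The work goes in short steps, Python scripts to look and compute and a tool call to move; the robot and the scene stay as the last step left them, time stands still between calls to the robot, and variables do not carry over. Pictures are saved under pics/ and viewed, about 12 in all and at most 16, crops included, and the job is handed in when it is done.

Besides the shell and the picture viewer there is one more tool, called after "Call:" in YAML: its name, and indented under it one key for each argument. step_arm: Moves the arm, as the interface text tells. Its arguments: {"type":"object","properties":{"series":{"type":"array"},"force":{"type":"number"}},"required":["series"]}

```bash
mkdir -p pics
cat > h.py <<'E'
import numpy as np, cv2
from scipy.spatial.transform import Rotation as R
from cell import telemetry, optics, workorder
def q2R(q): return R.from_quat([q[1],q[2],q[3],q[0]]).as_matrix()
def cam(name, st=None):
    i=optics.camera_info(name)
    K=np.array([[i['fx'],0,i['cx']],[0,i['fy'],i['cy']],[0,0,1.]])
    if 'eye' in i: return K,q2R(i['orientation']),np.array(i['eye']),i
    st=st or telemetry.observe(); T=np.array(i['T_tool_cam']); Rt=q2R(st['orientation'])
    return K,Rt@T[:3,:3],Rt@T[:3,3]+np.array(st['tool_pos']),i
def ray(c,u,v):
    K,Rc,e,_=c; p=np.linalg.inv(K)@[u,v,1]; d=Rc@[p[0],-p[1],-p[2]]; return e,d/np.linalg.norm(d)
def onz(c,u,v,z):
    e,d=ray(c,u,v); return e+d*(z-e[2])/d[2]
def proj(c,P):
    K,Rc,e,_=c; p=Rc.T@(np.array(P)-e); q=K@[p[0],-p[1],-p[2]]; return q[:2]/q[2]
def snap(name,f):
    st=telemetry.observe(); im=np.array(optics.read_camera(name)); cv2.imwrite('pics/'+f,im[:,:,::-1]); return im,cam(name,st)
E
python3 - <<'E'
from h import *
for n in ['top','side','wrist']:
    snap(n,n+'0.png'); print(n,optics.camera_info(n))
print(telemetry.observe())
E
```

```text
top {'fx': 513.3432246342716, 'fy': 513.3432246342716, 'cx': 323.90263145638886, 'cy': 237.92930603414453, 'eye': array([ 414.4497099 ,   91.04722306, 1610.09722611]), 'orientation': array([-0.7002699 , -0.01963244,  0.02668893,  0.71310892])}
side {'fx': 438.3521729265639, 'fy': 438.3521729265639, 'cx': 327.914547034515, 'cy': 239.847757090971, 'eye': array([ 323.67336215, -921.7679804 ,  985.95507573]), 'orientation': array([ 0.90389591,  0.41850676, -0.04204299, -0.07782462])}
wrist {'fx': 423.3497042895897, 'fy': 423.3497042895897, 'cx': 320.89379336812254, 'cy': 239.79191732352146, 'T_tool_cam': array([[ 3.25602761e-04,  9.61366872e-01,  2.75270107e-01,
         6.89078654e+01],
       [ 9.99999947e-01, -3.20185911e-04, -6.46151370e-05,
         4.69575296e-01],
       [ 2.60187579e-05,  2.75270113e-01, -9.61366925e-01,
        -1.83455885e+02],
       [ 0.00000000e+00,  0.00000000e+00,  0.00000000e+00,
         1.00000000e+00]])}
{'t': 0.15, 'joint_positions': array([-1.37457142e+00,  4.91434657e-01,  1.55930966e+00,  3.44834604e-05,
        1.09169545e+00, -1.05609100e-01]), 'dq': array([-0.00287187, -0.00122388, -0.00068741, -0.00076148,  0.00011603,
       -0.00036302]), 'joint_torque': array([ 1.53702102e-03, -6.18708730e+01, -2.61691868e+01, -5.57216481e-05,
        3.25309891e-03,  3.98977159e-05]), 'tool_pos': array([ 185.78176929, -596.54643659,  191.05350037]), 'orientation': array([-4.23810374e-04,  9.88634734e-01,  1.50336897e-01, -3.90228311e-06]), 'ft_force': array([0.22437011, 0.07138132, 0.82219847]), 'wrist_torque': array([ 0.04309311, -0.01540992, -0.06624453]), 'opening': 1.0009043033680356}
```

View pics/top0.png

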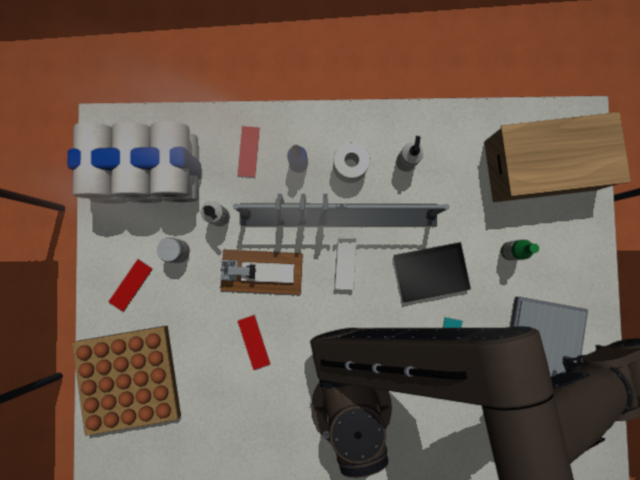

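View pics/side0.png

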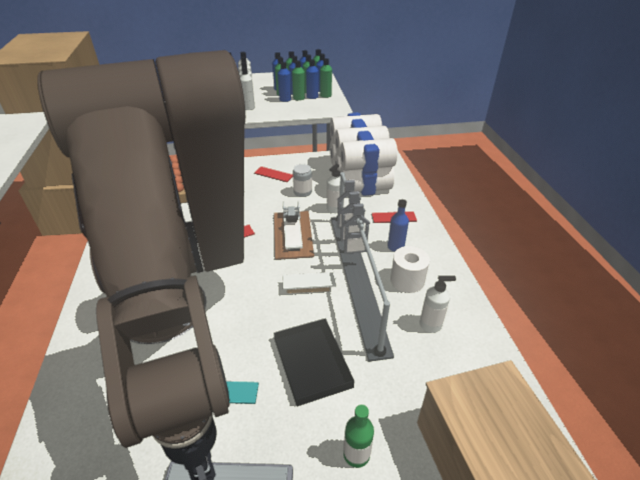

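The top view shows three tags at cols 279/303/325 on the left rail (row ~210). It also shows the clip at (262,272) with its clamp at the left end, the blank on its carton at (345,265) and the tray at (432,272).

Possible mix-ups:
- **Listboard:** white slat (270,272) in the clip. The red slats at (130,285), (254,342) and (248,150) are look-alikes.
- **Blank:** white slat (345,265). The turquoise slat (452,323) and the red ones are look-alikes.

I choose the white ones. Next is a close crop to check.

Run:
```python
from h import *
im=cv2.imread('pics/top0.png'); c=cam('top')
cv2.imwrite('pics/c1.png',cv2.resize(im[185:310,200:480],(800,357),interpolation=cv2.INTER_CUBIC))
hsv=cv2.cvtColor(im,cv2.COLOR_BGR2HSV)
def rep(name,m,box,z,n=1):
    x0,y0,x1,y1=box; mm=np.zeros_like(m); mm[y0:y1,x0:x1]=m[y0:y1,x0:x1]
    cs,_=cv2.findContours(mm,cv2.RETR_EXTERNAL,cv2.CHAIN_APPROX_NONE)
    for k in sorted(cs,key=cv2.contourArea)[::-1][:n]:
        P=np.array([onz(c,u,v,z)[:2] for u,v in k[:,0,:]],np.float32)
        r=cv2.minAreaRect(P); print(name,cv2.contourArea(k),np.round(r[0]),np.round(r[1]),round(r[2],1), cv2.boundingRect(k))
H,S,V=cv2.split(hsv)
rep('wood',((S>90)*255).astype('uint8'),(210,240,310,305),12)
rep('tray',((V<60)*255).astype('uint8'),(385,235,480,310),32)
rep('tray0',((V<60)*255).astype('uint8'),(385,235,480,310),0)
rep('blank',((V>200)*255).astype('uint8'),(328,230,362,300),34,3)
rep('list',((V>170)&(S<60)).astype('uint8')*255,(250,255,300,290),32)
rep('foot',((V<130)*255).astype('uint8'),(230,195,455,235),12)
for u,v,z in [(432,215,12),(238,215,12),(445,207,206),(237,207,206),(279,210,252),(303,210,252),(325,210,252)]: print((u,v,z),np.round(onz(c,u,v,z)))
```

```text
wood 1636.0 [418. 270.] [246. 127.] 86.2 (221, 250, 81, 44)
tray 3155.5 [ 407. -254.] [148. 211.] 9.9 (395, 243, 75, 59)
tray0 3155.5 [ 407. -261.] [151. 216.] 9.9 (395, 243, 75, 59)
foot 5028.0 [592.  20.] [674. 123.] 89.0 (233, 195, 216, 40)
(432, 215, 12) [ 585. -266.   12.]
(238, 215, 12) [596. 341.  12.]
(445, 207, 206) [ 586. -259.  206.]
(237, 207, 206) [596. 313. 206.]
(279, 210, 252) [580. 195. 252.]
(303, 210, 252) [579. 131. 252.]
(325, 210, 252) [578.  72. 252.]
```

View pics/c1.png

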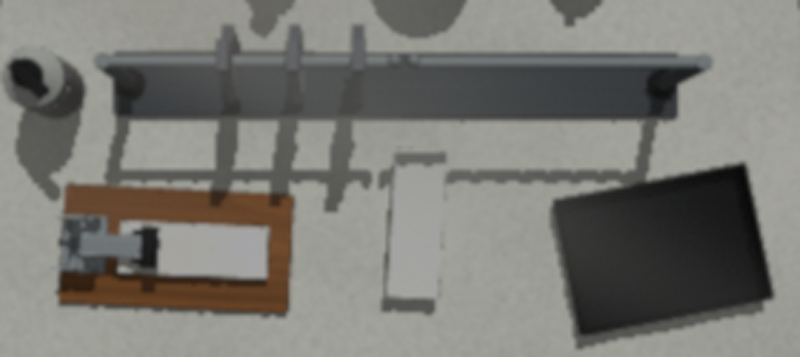

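The crop confirms three tags, the white board under the clamp, and the blank on its carton. Next I move up and over to look with the wrist camera.

Call:
step_arm:
  series:
    - [[0,0,-0.015],[0,0,-0.172],0.085]
    - [[0,0,-0.015],[0,0,-0.172],0.085]
    - [[0,0,-0.015],[0,0,-0.172],0.085]
    - [[0,0,-0.015],[0,0,-0.172],0.085]
    - [[0,0,-0.015],[0,0,-0.172],0.085]
    - [[0,0,-0.015],[0,0,-0.172],0.085]
    - [[0,0,-0.015],[0,0,-0.172],0.085]
    - [[0.0395,0.034,0],[0,0,0],0.085]
    - [[0.0395,0.034,0],[0,0,0],0.085]
    - [[0.0395,0.034,0],[0,0,0],0.085]
    - [[0.0395,0.034,0],[0,0,0],0.085]
    - [[0.0395,0.034,0],[0,0,0],0.085]
    - [[0.0395,0.034,0],[0,0,0],0.085]
    - [[0.0395,0.034,0],[0,0,0],0.085]
    - [[0.0395,0.034,0],[0,0,0],0.085]
    - [[0,0,0],[0,0,0],0.085]

```text
t: 2.15
tool_pos: [479.4, -296.7, 296.2]
orientation: [-0.0, 0.728, 0.685, 0.0]
ft_force: [-0.6, 0.5, -0.5]
opening: 0.995
```

Call:
step_arm:
  series:
    - [[0.05,-0.001,0],[0,0,0],0.085]
    - [[0.05,-0.001,0],[0,0,0],0.085]
    - [[0.05,-0.001,0],[0,0,0],0.085]
    - [[0.05,-0.001,0],[0,0,0],0.085]
    - [[0.05,-0.001,0],[0,0,0],0.085]
    - [[0.05,-0.001,0],[0,0,0],0.085]
    - [[0.05,-0.001,0],[0,0,0],0.085]
    - [[0.05,-0.001,0],[0,0,0],0.085]
    - [[0.05,-0.001,0],[0,0,0],0.085]
    - [[0.04,-0.012,0],[0,0,0],0.085]
    - [[0.04,-0.012,0],[0,0,0],0.085]
    - [[0,0,0],[0,0,0],0.085]
    - [[0,0,0],[0,0,0],0.085]

```text
t: 3.78
tool_pos: [479.4, 231.2, 296.3]
orientation: [0.0, 0.73, 0.684, -0.0]
ft_force: [0.2, -0.4, -0.2]
opening: 0.992
```

Run:
```python
from h import *
im,c=snap('wrist','w1.png'); st=telemetry.observe(); print(st['t'],st['tool_pos'],st['orientation'],st['joint_positions'])
```

```text
3.825 [479.51292699 230.9393459  296.40316383] [ 1.08404510e-04  7.30011406e-01  6.83434935e-01 -1.56203299e-04] [ 3.24874212e-01  2.62763956e-01  1.63270161e+00 -3.44830235e-04
  1.24632148e+00  3.90865171e-01]
```

View pics/w1.png

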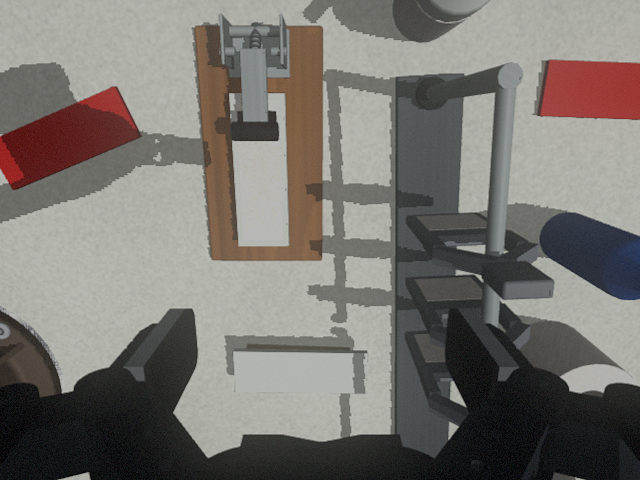

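The wrist picture shows the wood corners at (195,26), (322,26), (323,260) and (212,260), and the clamp bar at (255,125). The near end of the listboard is at (239..288,246), the blank at about (299,370), and the first tag's head at (519,283).

Run:
```python
from h import *
st=telemetry.observe(); c=cam('wrist',st); im=cv2.imread('pics/w1.png')
f=lambda u,v,z: np.round(onz(c,u,v,z)[:2],1)
H,S,V=cv2.split(cv2.cvtColor(im,cv2.COLOR_BGR2HSV))
def rep(n,m,b,z):
    x0,y0,x1,y1=b; mm=np.zeros(m.shape,'uint8'); mm[y0:y1,x0:x1]=m[y0:y1,x0:x1]*255
    k=max(cv2.findContours(mm,cv2.RETR_EXTERNAL,cv2.CHAIN_APPROX_NONE)[0],key=cv2.contourArea)
    P=np.array([onz(c,u,v,z)[:2] for u,v in k[:,0,:]],np.float32); r=cv2.minAreaRect(P); print(n,r,cv2.boundingRect(k))
rep('wood',(S>90)&(V>50),(185,15,335,270),12)
rep('bar',(V<60),(225,105,285,145),59)
rep('list',(V>150)&(S<40),(228,142,300,252),32)
rep('blank',(V>175)&(S<40),(225,345,372,400),34)
print('wood',[f(u,v,12) for u,v in [(195,26),(322,26),(323,260),(212,260)]])
print('bar',[f(u,v,59) for u,v in [(232,125),(279,125),(255,125)]])
print('list',[f(u,v,32) for u,v in [(239,246),(288,246)]])
print('blank',[f(u,v,34) for u,v in [(233,351),(354,351),(235,392),(365,392)]])
print('rod',[f(u,v,200) for u,v in [(510,75),(490,310)]])
print('tagtop',[f(u,v,252) for u,v in [(484,264),(530,264),(553,277)]])
b=optics.read_camera
t=cam('top')
for P in [(592,27+0,222)]: print(proj(t,P),proj(c,P))
```

```text
wood ((418.3438415527344, 269.8562316894531), (246.58853149414062, 128.27407836914062), 86.182373046875) (195, 26, 128, 234)
bar ((418.8612976074219, 296.9717102050781), (25.9655704498291, 44.42500686645508), 86.24156188964844) (231, 112, 47, 29)
list ((414.63525390625, 225.2994384765625), (111.30897521972656, 56.174095153808594), 86.5721664428711) (232, 142, 57, 104)
blank ((424.807861328125, 4.23321533203125), (65.02009582519531, 156.92205810546875), 86.20743560791016) (225, 352, 129, 48)
wood [array([363.3, 397.1]), array([490.5, 388.8]), array([475.6, 141.3]), array([346.5, 149.9])]
bar [array([398. , 299.4]), array([443. , 296.4]), array([420. , 297.9])]
list [array([384.3, 170.5]), array([438.4, 167. ])]
blank [array([362.2,  42.3]), array([505.3,  32.8]), array([357.7, -13.9]), array([516.2, -24.4])]
rod [array([601.8, 318.1]), array([596.6, 159.2])]
tagtop [array([570.8, 214.4]), array([597. , 212.7]), array([610.7, 203.8])]
[341.4391512  205.86594406] [487.33932795 482.10519638]
```

Call:
step_arm:
  series:
    - [[0.029,-0.032,0.02],[0,0,0],0.085]
    - [[0.03,-0.032,0.03],[0,0,0],0.085]
    - [[0,0,0.045],[0,0,0],0.085]
    - [[0,0,0.045],[0,0,0],0.085]
    - [[0,0,0.045],[0,0,0],0.075]
    - [[0,0,0.03],[0,0,0],0.065]
    - [[0,0,0.025],[0,0,0],0.06]
    - [[0,0,0.014],[0,0,0],0.06]
    - [[0,0,0],[0,0,0],0.06]
    - [[0,0,0],[0,0,0],0.06]

```text
t: 5.08
tool_pos: [419.8, 294.9, 43.2]
orientation: [0.0, 0.73, 0.684, 0.001]
ft_force: [-1.0, -0.8, 0.3]
opening: 0.707
```

Run:
```python
from h import *
im,c=snap('wrist','w2.png'); st=telemetry.observe(); print(st['tool_pos'],st['ft_force'])
```

```text
[419.75634216 295.03751325  43.36612529] [ 0.03085328 -0.42122717  0.03692382]
```

View pics/w2.png

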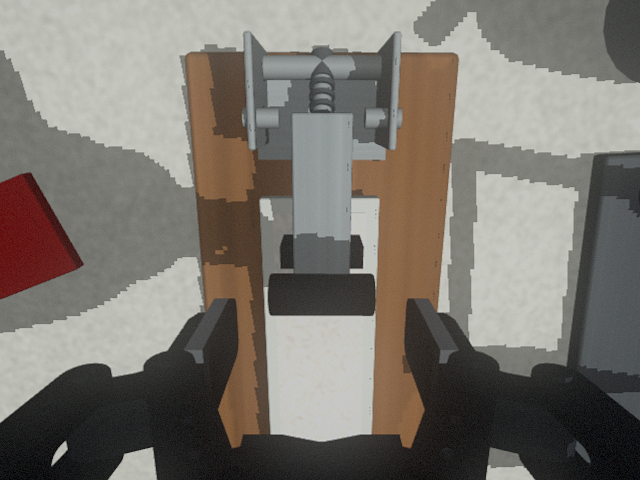

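Run:
```python
from h import *
c=cam('wrist'); p=telemetry.observe()['tool_pos']
print(onz(c,321,295,59),onz(c,321,275,68),onz(c,321,315,50), p, proj(c,p), proj(c,p+np.array([0,0,22])),proj(c,(419.5,294,59)))
for z in (70,60,43): print([np.round(onz(c,u,v,z)) for u,v in [(235,300),(405,300),(240,440),(400,440)]])
```

```text
[418.7882777  291.54298778  59.        ] [419.5781461  304.05425605  68.        ] [417.91722411 277.78122213  50.        ] [419.75634216 295.03751325  43.36612529] [322.51808277 274.31646998] [322.83498618 293.21189107] [322.29103183 289.58233057]
[array([384., 296.,  70.]), array([453., 292.,  70.]), array([379., 229.,  70.]), array([450., 224.,  70.])]
[array([382., 292.,  60.]), array([455., 287.,  60.]), array([376., 220.,  60.]), array([451., 215.,  60.])]
[array([378., 285.,  43.]), array([458., 279.,  43.]), array([371., 206.,  43.]), array([454., 200.,  43.])]
```

Call:
step_arm:
  series:
    - [[-0.002,0,0],[0,0,0],0.05]
    - [[0,0,0],[0,0,0],0.044]
    - [[0,0,0],[0,0,0],0.035]
    - [[0,0,0],[0,0,0],0.035]
    - [[0,0,0],[0,0,0],0.035]
  force: 40

```text
t: 5.75
tool_pos: [419.0, 293.0, 42.4]
orientation: [0.0, 0.73, 0.684, -0.0]
ft_force: [-0.0, -0.4, 1.1]
opening: 0.412
```

Run:
```python
from h import *
im,c=snap('wrist','w3.png'); st=telemetry.observe(); print(st['tool_pos'],st['ft_force'],st['opening'])
```

```text
[419.07463524 292.95323053  42.43758827] [-0.01191661 -0.15344886 -0.65981563] 0.41088519354217384
```

View pics/w3.png

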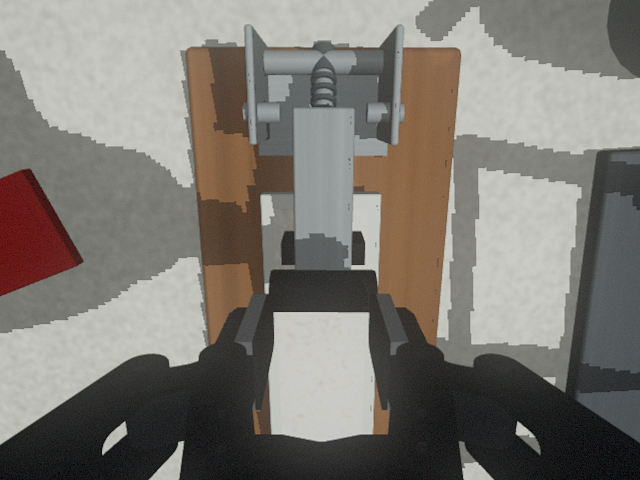

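Opening went to 35 mm without stopping on the 44 mm bar, so the fingers look higher than the TCP reading suggests. I check from the side.

Run:
```python
from h import *
im,c=snap('side','s2.png'); st=telemetry.observe(); p=st['tool_pos']; print(p,proj(c,p),proj(c,p+[0,0,46]),proj(c,(419.5,294,59)))
u,v=proj(c,p).astype(int); b=im[v-75:v+45,u-80:u+80,::-1]
cv2.imwrite('pics/s2c.png',cv2.resize(b,(800,600),interpolation=cv2.INTER_CUBIC)); print(u-80,v-75)
```

```text
[419.05223198 292.97350324  42.41409599] [290.76753141 221.40833001] [290.17925542 210.8164024 ] [290.65331341 217.44726264]
210 146
```

View pics/s2c.png

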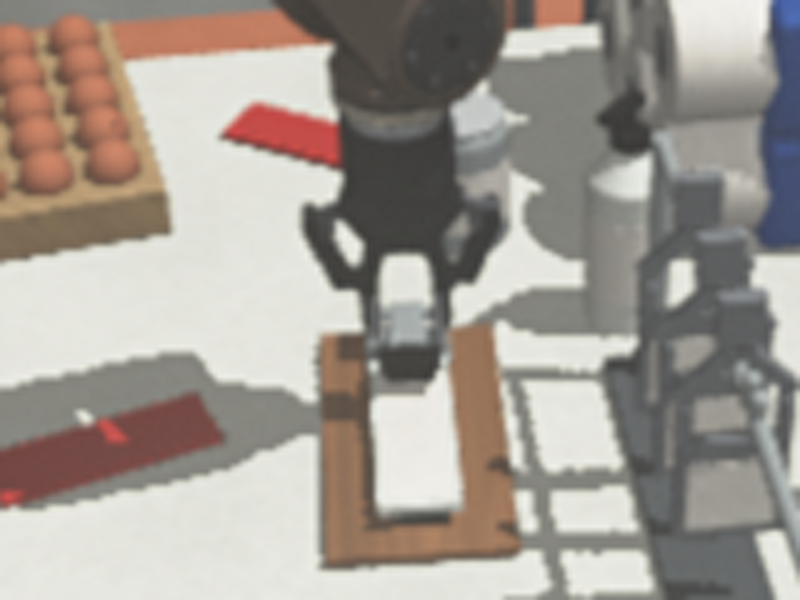

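Call:
step_arm:
  series:
    - [[0,0,0],[0,0,0],0.02]
    - [[0,0,0],[0,0,0],0.02]
    - [[0,0,0],[0,0,0],0.02]

```text
t: 6.22
tool_pos: [419.1, 293.0, 42.5]
orientation: [0.0, 0.73, 0.684, -0.0]
ft_force: [-0.2, 0.6, 0.7]
opening: 0.233
```

Call:
step_arm:
  series:
    - [[0,0,0],[0,0,0],0.06]
    - [[0,0,0],[0,0,0],0.06]
    - [[0,0,0],[0,0,0],0.06]
    - [[0,0,0.005],[0,0,0],0.06]
    - [[0,0,0.006],[0,0,0],0.06]
    - [[0,0,0.006],[0,0,0],0.06]
    - [[0,0,0.005],[0,0,0],0.06]
    - [[0,0,0],[0,0,0],0.06]

```text
t: 7.22
tool_pos: [418.9, 292.9, 20.0]
orientation: [-0.0, 0.73, 0.684, -0.0]
ft_force: [-0.6, 0.6, -0.2]
opening: 0.703
```

Call:
step_arm:
  series:
    - [[0,0,0],[0,0,0],0.045]
    - [[0,0,0],[0,0,0],0.036]
    - [[0,0,0],[0,0,0],0.036]
    - [[0,0,0],[0,0,0],0.036]

```text
t: 7.72
tool_pos: [419.8, 293.0, 21.0]
orientation: [0.0, 0.73, 0.684, 0.001]
ft_force: [2.6, -3.3, 6.3]
opening: 0.495
```

Call:
step_arm:
  series:
    - [[0,0,0],[0,0,0],0.06]
    - [[0,0,0],[0,0,0],0.06]
    - [[0,0,0.004],[0,0,0],0.06]
    - [[0,0,0.004],[0,0,0],0.06]
    - [[0,0,0],[0,0,0],0.06]

```text
t: 8.35
tool_pos: [418.8, 292.8, 12.0]
orientation: [-0.0, 0.73, 0.684, -0.0]
ft_force: [0.3, 0.4, -0.6]
opening: 0.703
```

Call:
step_arm:
  series:
    - [[0,0,0],[0,0,0],0.045]
    - [[0,0,0],[0,0,0],0.036]
    - [[0,0,0],[0,0,0],0.036]
    - [[0,0,0],[0,0,0],0.036]

```text
t: 8.85
tool_pos: [419.8, 293.0, 12.8]
orientation: [0.0, 0.73, 0.684, 0.001]
ft_force: [4.0, -4.6, 4.3]
opening: 0.505
```

Run:
```python
from h import *
im,c=snap('wrist','w4.png'); st=telemetry.observe(); p=st['tool_pos']; print(p,st['ft_force'],st['wrist_torque'],st['opening'])
```

```text
[419.76498602 293.00227456  12.80548175] [ 4.48275519 -4.0915868   4.72152824] [-0.62073527 -0.71456618 -0.14376615] 0.5021036925704007
```

View pics/w4.png

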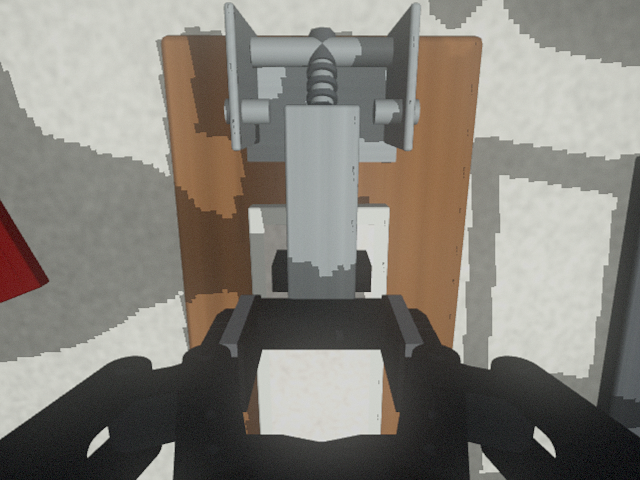

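Call:
step_arm:
  series:
    - [[0,0,0],[0,0,0],0.06]
    - [[0,0,0],[0,0,0],0.06]
    - [[0,0,0.005],[0,0,0],0.06]
    - [[0,0,0.005],[0,0,0],0.06]
    - [[0,0,0],[0,0,0],0.06]

```text
t: 9.52
tool_pos: [418.8, 292.8, 1.9]
orientation: [-0.0, 0.73, 0.684, -0.001]
ft_force: [-0.2, -0.6, -0.1]
opening: 0.703
```

Call:
step_arm:
  series:
    - [[0,0,0],[0,0,0],0.045]
    - [[0,0,0],[0,0,0],0.036]
    - [[0,0,0],[0,0,0],0.036]
    - [[0,0,0],[0,0,0],0.036]

```text
t: 10.02
tool_pos: [419.8, 293.0, 2.8]
orientation: [0.0, 0.73, 0.684, 0.001]
ft_force: [4.3, -3.4, 1.8]
opening: 0.502
```

Run:
```python
from h import *
im,c=snap('wrist','w5.png'); st=telemetry.observe(); p=st['tool_pos']; print(p,st['ft_force'],st['wrist_torque'],st['opening'],st['joint_positions'])
```

```text
[419.79431664 292.96501988   2.72141786] [ 5.73618506 -2.91240668 -4.24934982] [-0.46563162 -0.87206606 -0.06282153] 0.5075782742711669 [ 4.80386342e-01  6.16821533e-01  2.00211053e+00 -6.12084587e-04
  5.21256500e-01  5.46049277e-01]
```

View pics/w5.png

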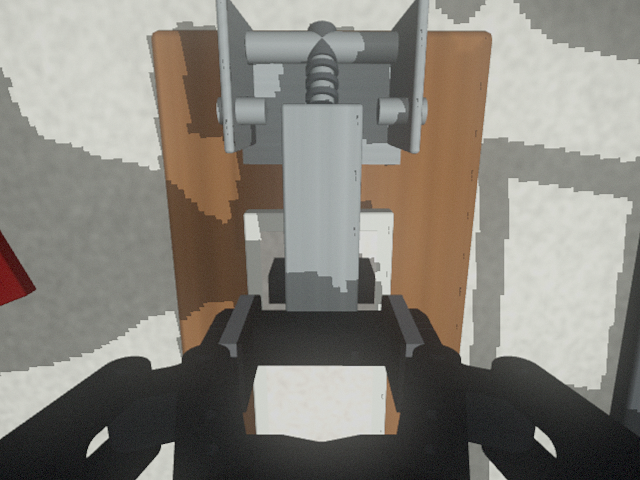

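Call:
step_arm:
  series:
    - [[0.0016,0,-0.0092],[0,0,0],0.036]
    - [[0.0028,0,-0.0089],[0,0,0],0.036]
    - [[0.004,0,-0.0085],[0,0,0],0.036]
    - [[0.005,0,-0.0079],[0,0,0],0.036]
    - [[0.006,0,-0.0072],[0,0,0],0.036]
    - [[0.0069,0,-0.0063],[0,0,0],0.036]
    - [[0.0076,0,-0.0054],[0,0,0],0.036]
    - [[0.0083,0,-0.0044],[0,0,0],0.036]
    - [[0.0088,0,-0.0033],[0,0,0],0.036]
    - [[0.0091,0,-0.0021],[0,0,0],0.036]
    - [[0,0,0],[0,0,0],0.036]
  force: 50

```text
t: 11.45
tool_pos: [423.8, 353.3, 65.9]
orientation: [0.0, 0.729, 0.684, 0.001]
ft_force: [6.4, -2.5, 1.1]
opening: 0.499
```

Run:
```python
from h import *
im,c=snap('wrist','w6.png'); st=telemetry.observe(); p=st['tool_pos']; print(p,st['ft_force'],st['wrist_torque'],st['opening'])
```

```text
[423.76395129 353.14980072  65.84217756] [ 6.55805368 -1.58437491 -1.49569693] [-0.59496982 -0.9238935  -0.01683371] 0.5048017003440117
```

View pics/w6.png

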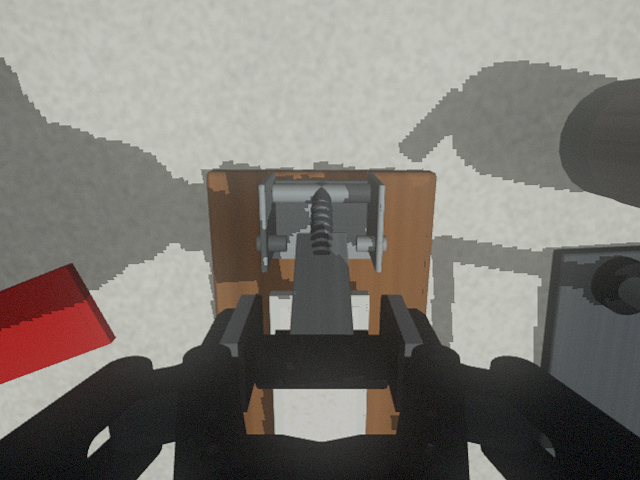

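Call:
step_arm:
  series:
    - [[0,0,0],[0,0,0],0.07]
    - [[0,0,0],[0,0,0],0.07]
    - [[0,0,0],[0,0,0],0.07]
    - [[0,0,-0.015],[0,0,0],0.07]
    - [[0,0,-0.03],[0,0,0],0.075]
    - [[-0.034,0,0],[0,0,0],0.075]
    - [[-0.034,0,0],[0,0,0],0.075]
    - [[-0.035,0,0],[0,0,0],0.075]
    - [[0,0,0],[0,0,0],0.075]

```text
t: 12.62
tool_pos: [416.3, 248.7, 111.7]
orientation: [0.0, 0.73, 0.683, 0.0]
ft_force: [-0.0, 0.6, 0.3]
opening: 0.878
```

Run:
```python
from h import *
im,c=snap('wrist','w7.png'); st=telemetry.observe(); p=st['tool_pos']; print(p,st['ft_force'],st['opening'])
for P in [(416.7,250,32),(418+.066*90.7,270+.998*90.7,123),(416.7-28-5.3,250+1.8-79.8,32),(416.7+28-5.3,250-1.8-79.8,32)]: print(proj(c,P))
```

```text
[416.68215537 249.72867238 111.66932213] [ 0.08401943 -0.20932333 -1.17684313] 0.8694777859556212
[322.36098443 228.41450549]
[323.56111877  -4.45317231]
[281.86922296 340.17926831]
[362.73785919 339.93088759]
```

View pics/w7.png

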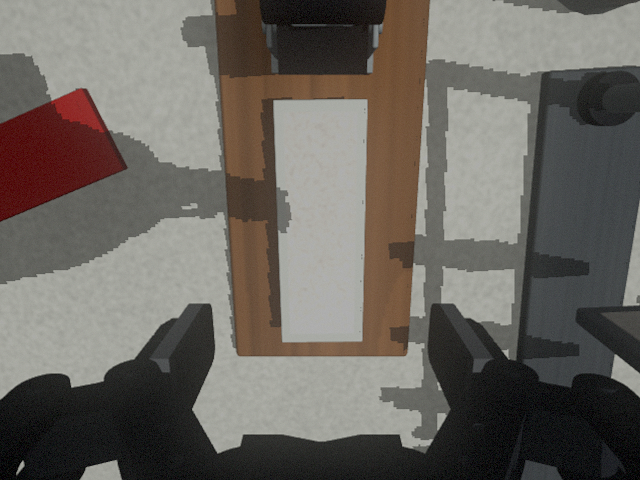

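Call:
step_arm:
  series:
    - [[0,0,0.04],[0,0,0],0.075]
    - [[0,0,0.04],[0,0,0],0.075]
    - [[0,0,0.03],[0,0,0],0.075]
    - [[0,0,0.015],[0,0,0],0.075]
    - [[0,0,0.01],[0,0,0],0.075]
    - [[0,0,0],[0,0,0],0.075]

```text
t: 13.42
tool_pos: [416.4, 250.4, -24.2]
orientation: [0.0, 0.73, 0.684, 0.0]
ft_force: [0.0, 0.6, 0.1]
opening: 0.877
```

Call:
step_arm:
  series:
    - [[0,0,0],[0,0,0],0.062]
    - [[0,0,0],[0,0,0],0.05]
    - [[0,0,0],[0,0,0],0.05]
    - [[0,0,0],[0,0,0],0.05]
    - [[0,0,0],[0,0,0],0.05]
  force: 60

```text
t: 14.05
tool_pos: [416.7, 250.3, -23.2]
orientation: [0.0, 0.73, 0.684, 0.001]
ft_force: [-1.0, -0.2, 9.4]
opening: 0.635
```

Call:
step_arm:
  series:
    - [[0,0,0],[0,0,0],0.066]
    - [[0,0,0.003],[0,0,0],0.066]
    - [[0,0,0.003],[0,0,0],0.066]
    - [[0,0,0],[0,0,0],0.06]
    - [[0,0,0],[0,0,0],0.05]
    - [[0,0,0],[0,0,0],0.05]
    - [[0,0,0],[0,0,0],0.05]
    - [[0,0,0],[0,0,0],0.05]
  force: 80

```text
t: 15.05
tool_pos: [416.2, 250.1, -30.1]
orientation: [0.0, 0.73, 0.684, -0.0]
ft_force: [-1.4, -0.6, 6.1]
opening: 0.633
```

Call:
step_arm:
  series:
    - [[0,0,-0.01],[0,0,0],0.05]
    - [[0,0,-0.015],[0,0,0],0.05]
    - [[-0.005,0,-0.025],[0,0,0],0.05]
    - [[-0.02,0,-0.03],[0,0,0],0.05]
    - [[-0.02,0,-0.03],[0,0,0],0.05]
    - [[0,0,-0.02],[0,0,0],0.05]

```text
t: 15.8
tool_pos: [413.4, 204.3, 101.9]
orientation: [0.0, 0.73, 0.683, 0.001]
ft_force: [0.6, -0.1, -1.4]
opening: 0.633
```

Run:
```python
from h import *
im,c=snap('wrist','w8.png'); st=telemetry.observe(); print(st['tool_pos'],st['ft_force'],st['opening'])
im,c=snap('top','t2.png'); V=im.max(2)
m=np.zeros(V.shape,'uint8'); m[225:320,375:490]=(V[225:320,375:490]<60)*255
k=max(cv2.findContours(m,cv2.RETR_EXTERNAL,cv2.CHAIN_APPROX_NONE)[0],key=cv2.contourArea)
print(cv2.minAreaRect(np.array([onz(c,u,v,32)[:2] for u,v in k[:,0,:]],np.float32)),cv2.boundingRect(k))
a=cv2.imread('pics/w8.png')[:,:,:];b=cv2.imread('pics/t2.png')
cv2.imwrite('pics/m1.png',np.hstack([cv2.resize(a,(400,300)),cv2.resize(b,(400,300))]))
```

```text
[414.35573412 205.0738023  103.67470059] [0.32105276 1.13145594 1.81847136] 0.6309896041358648
((407.53619384765625, -254.046142578125), (148.504150390625, 211.8542022705078), 9.850275993347168) (394, 243, 76, 59)
```

View pics/m1.png

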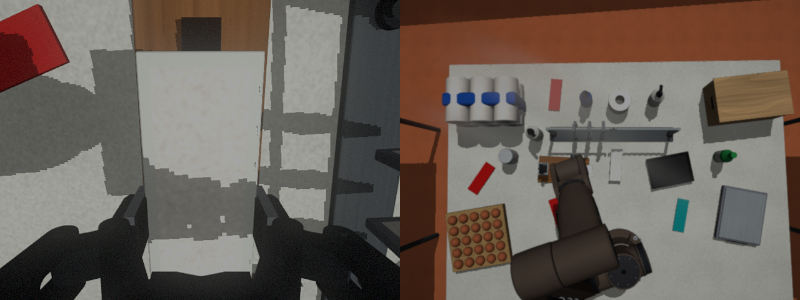

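Call:
step_arm:
  series:
    - [[-0.02,0.0075,0],[0,0,0],0.05]
    - [[-0.04,0.015,0],[0,0,0],0.05]
    - [[-0.04,0.015,0],[0,0,0],0.05]
    - [[-0.04,0.015,0],[0,0,0],0.05]
    - [[-0.04,0.015,0],[0,0,0],0.05]
    - [[-0.02,0.007,0],[0,0,0],0.05]
    - [[-0.043,-0.0085,0],[0,0,0],0.05]
    - [[-0.043,-0.0085,0],[0,0,0],0.05]
    - [[-0.043,-0.0085,0],[0,0,0],0.05]
    - [[-0.043,-0.0085,0],[0,0,0],0.05]
    - [[-0.043,-0.0085,0],[0,0,0],0.05]
    - [[-0.03,-0.006,0],[0,0,0],0.05]
    - [[-0.013,-0.0025,0],[0,0,0],0.05]
    - [[0,0,0],[0,0,-0.119],0.05]
    - [[0,0,0],[0,0,-0.119],0.05]
    - [[0,0,0],[0,0,0],0.05]

```text
t: 17.9
tool_pos: [407.2, -252.6, 99.5]
orientation: [-0.0, 0.643, 0.766, 0.0]
ft_force: [0.8, 0.3, -0.8]
opening: 0.632
```

Run:
```python
from h import *
st=telemetry.observe(); print(st['tool_pos'],st['orientation'],st['opening'])
im,c=snap('wrist','w9.png'); V=im.max(2)
m=((V<55)*255).astype('uint8'); 
im,c=snap('side','s3.png')
im=cv2.imread('pics/w9.png')
for P in [(407.5,-254,32)]:
  for s,t in [(1,1),(1,-1),(-1,-1),(-1,1)]:
    a=np.deg2rad(9.85); d=np.array([np.cos(a)*75*s-np.sin(a)*105*t,np.sin(a)*75*s+np.cos(a)*105*t,0])
    q=proj(cam('wrist',st),np.array(P)+d); print(q); cv2.circle(im,tuple(int(x) for x in q),4,(0,0,255),-1)
cv2.imwrite('pics/m2.png',np.hstack([cv2.resize(im,(400,300)),cv2.resize(cv2.imread('pics/s3.png'),(400,300))]))
```

```text
[ 407.17134513 -252.62919934   99.46725171] [-2.38838086e-04  6.43410003e-01  7.65521725e-01  2.14947389e-06] 0.6318198214091438
[459.8299531   53.61768254]
[431.66481001 385.72966221]
[212.46259203 385.56872472]
[185.87434549  53.19997822]
```

View pics/m2.png

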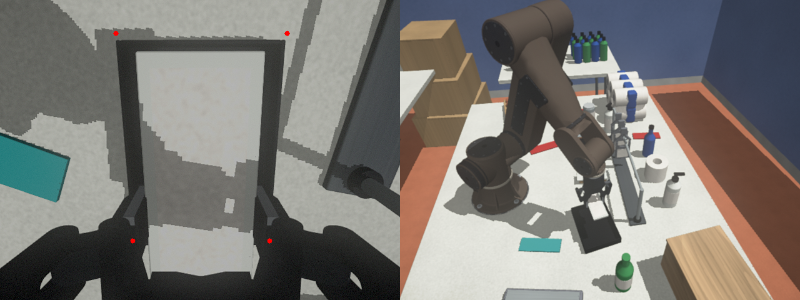

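Call:
step_arm:
  series:
    - [[-0.005,0,0.03],[0,0,0],0.05]
    - [[0,0,0.04],[0,0,0],0.05]
    - [[0,0,0.035],[0,0,0],0.05]
    - [[0,0,0.02],[0,0,0],0.05]
    - [[0,0,0.01],[0,0,0],0.05]
    - [[0,0,0.004],[0,0,0],0.05]
    - [[0,0,0],[0,0,0],0.05]

```text
t: 18.88
tool_pos: [408.2, -258.4, -38.8]
orientation: [0.0, 0.644, 0.765, -0.0]
ft_force: [0.2, 0.8, -0.2]
opening: 0.63
```

Run:
```python
from h import *
st=telemetry.observe(); print(st['tool_pos'],st['ft_force'],st['opening'],st['joint_positions'])
```

```text
[ 408.19976484 -258.35494915  -38.82531586] [ 0.2127136   0.83339605 -0.23226957] 0.6299371201949961 [-7.01075777e-01  6.76527248e-01  2.08878900e+00 -1.51410248e-04
  3.75448238e-01 -8.73535129e-01]
```

Call:
step_arm:
  series:
    - [[0,0,0.002],[0,0,0],0.05]
    - [[0,0,0.002],[0,0,0],0.05]
    - [[0,0,0],[0,0,0],0.075]
    - [[0,0,0],[0,0,0],0.075]
    - [[0,0,0],[0,0,0],0.075]
    - [[0,0,0],[0,0,0],0.075]
    - [[0,0,-0.02],[0,0,0],0.075]
    - [[0,0,-0.04],[0,0,0],0.075]
    - [[0,0,-0.05],[0,0,0],0.075]
    - [[0,0,-0.04],[0,0,0],0.075]
    - [[0,0,0],[0,0,0],0.075]

```text
t: 20.25
tool_pos: [408.9, -259.0, 109.1]
orientation: [0.003, 0.643, 0.766, -0.0]
ft_force: [0.2, 2.0, -0.2]
opening: 0.879
```

Run:
```python
from h import *
im,c=snap('wrist','w10.png'); st=telemetry.observe(); print(st['tool_pos'])
V=im.max(2)
m=np.zeros(V.shape,'uint8'); m[:, 150:480]=(V[:,150:480]>120)*255
for k in sorted(cv2.findContours(m,cv2.RETR_EXTERNAL,cv2.CHAIN_APPROX_NONE)[0],key=cv2.contourArea)[::-1][:4]:
  print(cv2.boundingRect(k),cv2.minAreaRect(np.array([onz(c,u,v,12)[:2] for u,v in k[:,0,:]],np.float32)))
```

```text
[ 408.22562058 -258.46921491  107.44616178]
(150, 0, 330, 339) ((392.9070739746094, -231.64804077148438), (242.2633514404297, 221.592041015625), 12.703640937805176)
(275, 101, 89, 230) ((408.0080261230469, -259.7144470214844), (56.36928939819336, 160.42604064941406), 10.326720237731934)
(192, 358, 259, 96) ((433.99737548828125, -404.2066650390625), (201.42462158203125, 87.151611328125), 9.710457801818848)
```

View pics/w10.png

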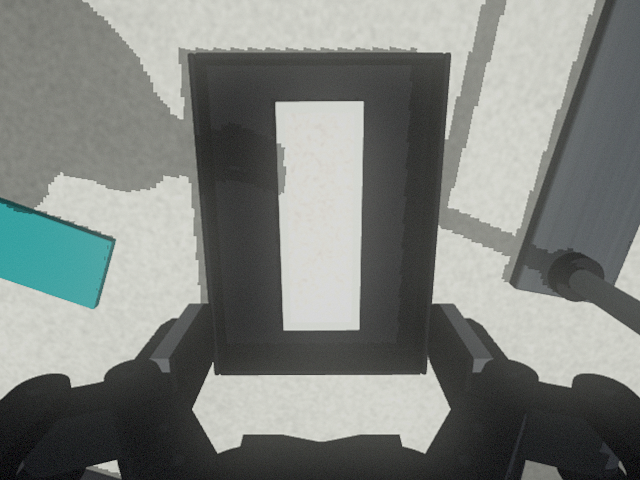

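The listboard lies flat and central in the tray: centre (408,-260), 56x160 mm, 10.3°. Next I go over the blank.

Call:
step_arm:
  series:
    - [[0.0412,0.01425,0],[0,0,0],0.075]
    - [[0.0412,0.01425,0],[0,0,0],0.075]
    - [[0.0412,0.01425,0],[0,0,0],0.075]
    - [[0.0412,0.01425,0],[0,0,0],0.075]
    - [[0.0412,0.01425,0],[0,0,0],0.075]
    - [[0.0412,0.01425,0],[0,0,0],0.075]
    - [[0,0,0],[0,0,-0.167],0.075]
    - [[0,0,0],[0,0,-0.167],0.075]
    - [[0,0,0],[0,0,-0.167],0.075]
    - [[0,0,0],[0,0,-0.167],0.075]
    - [[0,0,0],[0,0,-0.167],0.075]
    - [[0,0,0],[0,0,-0.167],0.075]
    - [[0,0,0],[0,0,-0.167],0.075]
    - [[0,0,0],[0,0,-0.167],0.075]
    - [[0,0,0],[0,0,0],0.075]
    - [[0,0,0],[0,0,0],0.075]

```text
t: 22.3
tool_pos: [449.3, 0.0, 106.0]
orientation: [-0.001, 0.033, 0.999, 0.0]
ft_force: [0.6, 0.4, 0.4]
opening: 0.878
```

Run:
```python
from h import *
st=telemetry.observe(); im,c=snap('wrist','w11.png'); print(st['tool_pos'],st['orientation'],st['joint_positions'])
H,S,V=cv2.split(cv2.cvtColor(im,cv2.COLOR_RGB2HSV)); print(im[200:280:20,250:400:30].tolist())
im2,t=snap('top','t3.png')
# reach fit
D=np.array([[.4914,1.5593,624.9,191.3],[.2628,1.6327,532.2,296.4],[.6168,2.0021,511.9,2.7],[.6765,2.0888,483.1,-38.8]])
q=st['joint_positions']; D=np.vstack([D,[q[1],q[2],np.hypot(*st['tool_pos'][:2]),st['tool_pos'][2]]])
A=[];b=[]
for q2,q3,r,z in D:
    A+=[[np.sin(q2),np.sin(q2+q3),1,0],[np.cos(q2),np.cos(q2+q3),0,1]]; b+=[r,z]
x,res,_,_=np.linalg.lstsq(np.array(A),np.array(b),rcond=None); print(x,res)
from scipy.optimize import fsolve
for r in (425,435,445,455):
  for z in (-30,): 
    s=fsolve(lambda q:[x[0]*np.sin(q[0])+x[1]*np.sin(q[0]+q[1])+x[2]-r,x[0]*np.cos(q[0])+x[1]*np.cos(q[0]+q[1])+x[3]-z],[.6,2.1]); print(r,z,s,np.pi-s.sum())
```

```text
[4.49319504e+02 1.95901898e-02 1.05985655e+02] [-6.36570239e-04  3.26975736e-02  9.99465088e-01  2.47641633e-05] [-1.47089825e-01  3.72150234e-01  2.07043886e+00 -1.49136969e-04
  7.00274037e-01 -1.65236523e+00]
[[[151, 149, 143], [150, 151, 145], [155, 158, 153], [151, 155, 150], [149, 152, 148]], [[149, 149, 144], [153, 153, 148], [154, 156, 150], [154, 155, 152], [151, 154, 149]], [[150, 151, 144], [153, 153, 147], [153, 157, 150], [152, 155, 149], [150, 154, 148]], [[145, 146, 140], [152, 153, 146], [153, 155, 150], [155, 156, 151], [153, 157, 151]]]
[513.07350087 402.21957587  15.21535557 -68.45829426] [338.70715621]
425 -30 [0.60266218 2.238693  ] 0.30023748140866324
435 -30 [0.61014139 2.21334368] 0.31810757864581474
445 -30 [0.6178874  2.18787233] 0.3358329243191296
455 -30 [0.62588929 2.16226947] 0.3534338928659202
```

View pics/w11.png

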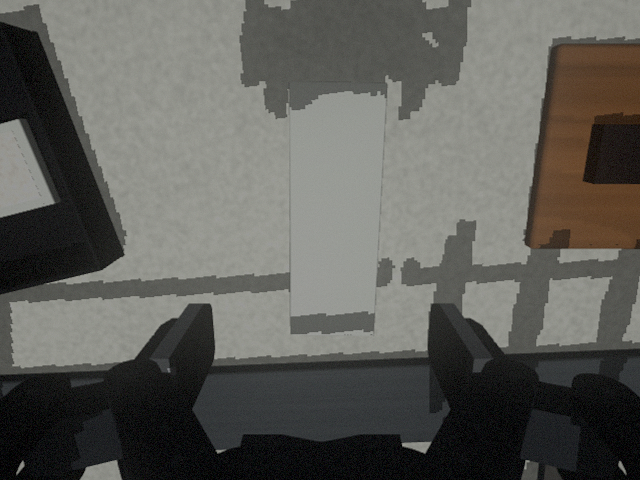

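Run:
```python
from h import *
st=telemetry.observe(); c=cam('wrist',st)
P=np.array([onz(c,u,v,34)[:2] for u,v in [(289,83),(386,82),(374,334),(291,334)]]); print(P.round(1))
print([np.round(onz(c,u,v,34)[:2],1) for u,v in [(290,315),(376,313)]])
r=cv2.minAreaRect(P.astype(np.float32)); print(r, P.mean(0))
t=cam('top'); print([onz(t,u,v,34)[:2].round(1) for u,v in [(338,242),(355.7,242),(352,290),(334.5,290)]])
```

```text
[[358.4 -13.1]
 [361.4  41.9]
 [520.1  30.5]
 [516.5 -25.2]]
[array([502.5, -24.7]), array([504.7,  32.2])]
((438.92926025390625, 8.378826141357422), (55.757301330566406, 159.55357360839844), 85.87335205078125) [439.07601249   8.53498386]
[array([504.4,  31.2]), array([503.4, -23.2]), array([356.6,  -8.6]), array([357.6,  44.9])]
```

Call:
step_arm:
  series:
    - [[0.0108,0.0077,0],[0,0,0],0.08]
    - [[0,0,0.04],[0,0,0],0.08]
    - [[0,0,0.04],[0,0,0],0.08]
    - [[0,0,0.03],[0,0,0],0.08]
    - [[0,0,0.015],[0,0,0],0.075]
    - [[0,0,0.009],[0,0,0],0.075]
    - [[0,0,0],[0,0,0],0.075]

```text
t: 23.28
tool_pos: [438.9, 8.6, -27.4]
orientation: [-0.0, 0.031, 1.0, -0.0]
ft_force: [0.5, -0.0, -0.1]
opening: 0.879
```

Call:
step_arm:
  series:
    - [[0,0,0],[0,0,0],0.062]
    - [[0,0,0],[0,0,0],0.05]
    - [[0,0,0],[0,0,0],0.05]
    - [[0,0,0],[0,0,0],0.05]
    - [[0,0,0],[0,0,0],0.05]
  force: 80

```text
t: 23.9
tool_pos: [439.6, 8.3, -26.2]
orientation: [0.001, 0.031, 1.0, -0.0]
ft_force: [-1.2, 1.1, 12.0]
opening: 0.637
```

Call:
step_arm:
  series:
    - [[0,0,-0.01],[0,0,0],0.05]
    - [[0,0,-0.03],[0,0,0],0.05]
    - [[0,0,-0.04],[0,0,0],0.05]
    - [[0,0,-0.04],[0,0,0],0.05]
    - [[0,0,-0.03],[0,0,0],0.05]
    - [[0,0,0],[0,0,0],0.05]

```text
t: 24.65
tool_pos: [440.1, 8.3, 125.0]
orientation: [0.002, 0.031, 1.0, -0.0]
ft_force: [-0.1, -0.4, -2.4]
opening: 0.63
```

Call:
step_arm:
  series:
    - [[0,0,0],[0,0,0.174],0.05]
    - [[0,0,0],[0,0,0.174],0.05]
    - [[0,0,0],[0,0,0.174],0.05]
    - [[0,0,0],[0,0,0.174],0.05]
    - [[0,0,0],[0,0,0.174],0.05]
    - [[0,0,0],[0,0,0.174],0.05]
    - [[0,0,0],[0,0,0.174],0.05]
    - [[0,0,0],[0,0,0.174],0.05]
    - [[0,0,0],[0,0,0.174],0.05]
    - [[0,0,0],[0,0,0],0.05]

```text
t: 25.9
tool_pos: [438.8, 8.4, 122.0]
orientation: [-0.0, 0.727, 0.687, -0.0]
ft_force: [0.1, 0.8, -0.9]
opening: 0.629
```

Call:
step_arm:
  series:
    - [[0.04,-0.0062,0],[0,0,0],0.05]
    - [[0.04,-0.0062,0],[0,0,0],0.05]
    - [[0.04,-0.0062,0],[0,0,0],0.05]
    - [[0.04,-0.0062,0],[0,0,0],0.05]
    - [[0.04,-0.0062,0],[0,0,0],0.05]
    - [[0.04,-0.0062,0],[0,0,0],0.05]
    - [[0,0,0],[0,0,0],0.05]
    - [[0,0,0],[0,0,0],0.05]

```text
t: 26.9
tool_pos: [415.4, 249.7, 122.2]
orientation: [-0.0, 0.726, 0.688, -0.001]
ft_force: [-0.2, -0.1, -0.9]
opening: 0.632
```

Run:
```python
from h import *
st=telemetry.observe(); im,c=snap('wrist','w12.png'); p=st['tool_pos']; print(p,st['orientation'],st['opening'])
V=im.min(2).astype(int); H,S,VV=cv2.split(cv2.cvtColor(im,cv2.COLOR_RGB2HSV))
# board edges along a row/col at board top z=p.z+61
z=p[2]+61
for q in [(416.7-28+5,250+80,z)]: pass
u=np.array([.066,.998]);n=np.array([.998,-.066])
for s in (-1,1): print('pred far corner',proj(c,np.r_[p[:2]+u*80+n*28*s,z]))
print(im[0:200:8,322].tolist()); print(im[150,200:440:8].tolist())
```

```text
[415.42414864 249.73445829 122.20165378] [-9.84330595e-05  7.25909950e-01  6.87789530e-01 -5.44860200e-04] 0.6323392065892582
pred far corner [223.93362154  75.71823754]
pred far corner [430.64777761  78.46432075]
[[23, 15, 19], [29, 32, 24], [17, 17, 26], [14, 10, 8], [37, 36, 33], [30, 31, 25], [35, 28, 30], [40, 37, 35], [46, 45, 41], [52, 52, 50], [108, 79, 53], [162, 163, 158], [162, 166, 159], [162, 166, 160], [166, 169, 161], [163, 166, 160], [166, 168, 163], [163, 167, 162], [165, 168, 163], [165, 169, 163], [166, 168, 163], [170, 173, 167], [167, 169, 165], [166, 169, 163], [167, 169, 164]]
[[95, 97, 91], [100, 101, 97], [96, 100, 93], [97, 98, 95], [163, 166, 159], [162, 165, 159], [165, 167, 161], [162, 165, 160], [164, 168, 161], [165, 166, 162], [162, 165, 159], [165, 167, 162], [165, 169, 162], [168, 169, 164], [164, 167, 162], [167, 169, 164], [167, 169, 163], [163, 166, 161], [167, 170, 165], [165, 168, 162], [167, 168, 163], [165, 168, 162], [169, 170, 166], [165, 169, 164], [164, 167, 161], [163, 167, 161], [167, 168, 164], [168, 170, 166], [166, 167, 160], [108, 109, 103]]
```

Call:
step_arm:
  series:
    - [[0.001,0.001,0.04],[0,0,0],0.05]
    - [[0,0,0.04],[0,0,0],0.05]
    - [[0,0,0.035],[0,0,0],0.05]
    - [[0,0,0.02],[0,0,0],0.05]
    - [[0,0,0.01],[0,0,0],0.05]
    - [[0,0,0.003],[0,0,0],0.05]
    - [[0,0,0],[0,0,0],0.05]

```text
t: 27.82
tool_pos: [417.3, 250.9, -24.8]
orientation: [0.0, 0.727, 0.687, 0.0]
ft_force: [-0.3, 0.2, -1.1]
opening: 0.635
```

Call:
step_arm:
  series:
    - [[0,0,0.001],[0,0,0],0.05]
    - [[0,0,0.001],[0,0,0],0.05]
    - [[0,0,0],[0,0,0],0.05]

```text
t: 28.2
tool_pos: [416.9, 251.0, -27.2]
orientation: [0.0, 0.727, 0.687, 0.0]
ft_force: [1.1, 0.0, -1.3]
opening: 0.634
```

Call:
step_arm:
  series:
    - [[0,0,0],[0,0,0],0.075]
    - [[0,0,0],[0,0,0],0.075]
    - [[0,0,0],[0,0,0],0.075]
    - [[0,0,-0.02],[0,0,0],0.075]
    - [[0,0,-0.04],[0,0,0],0.075]
    - [[0,0,-0.045],[0,0,0.01],0.075]
    - [[0,0,-0.045],[0,0,0],0.075]
    - [[0,0,0],[0,0,0],0.075]
    - [[0,0,0],[0,0,0],0.075]

```text
t: 29.32
tool_pos: [416.6, 250.9, 122.3]
orientation: [-0.0, 0.73, 0.683, -0.0]
ft_force: [0.4, 1.0, -0.6]
opening: 0.879
```

```bash
cat > brd.py <<'E'
from h import *
import sys
f=sys.argv[1]
st=telemetry.observe(); im,c=snap('wrist',f); p=st['tool_pos']; print(p,st['orientation'],st['opening'])
H,S,V=cv2.split(cv2.cvtColor(im,cv2.COLOR_RGB2HSV))
m=((S<40)&(V>110)).astype('uint8')*255
a=proj(c,(416.7,250,32)); print('pred',a)
n,l,s,cc=cv2.connectedComponentsWithStats(m,connectivity=4)
k=l[int(a[1])+40 if a[1]<200 else int(a[1]),int(a[0])]; print(s[k])
cs=max(cv2.findContours((l==k).astype('uint8'),cv2.RETR_EXTERNAL,cv2.CHAIN_APPROX_NONE)[0],key=len)
print(cv2.minAreaRect(np.array([onz(c,u,v,32)[:2] for u,v in cs[:,0,:]],np.float32)))
E
python3 brd.py w13.png
```

```text
[416.59035998 250.88025501 122.28852973] [-1.16843399e-06  7.30389979e-01  6.83030349e-01 -1.46885255e-04] 0.8785907474361353
pred [322.17560116 227.57415592]
[  278   101    91   235 19740]
((416.2456970214844, 250.09878540039062), (160.096923828125, 56.147491455078125), 85.61116790771484)
```

Call:
step_arm:
  series:
    - [[0.037,0,0],[0,0,0],0.065]
    - [[0.037,0,0],[0,0,0],0.065]
    - [[0.036,0,0],[0,0,0],0.065]
    - [[0,0,0.02],[0,0,0],0.065]
    - [[0,0,0.02],[0,0,0],0.062]
    - [[0,0,0.016],[0,0,0],0.06]
    - [[0,0,0],[0,0,0],0.06]

```text
t: 30.25
tool_pos: [423.6, 360.2, 65.0]
orientation: [-0.0, 0.73, 0.683, -0.002]
ft_force: [0.3, 1.5, 0.7]
opening: 0.706
```

Call:
step_arm:
  series:
    - [[0,0,0],[0,0,0],0.05]
    - [[0,0,0],[0,0,0],0.036]
    - [[0,0,0],[0,0,0],0.036]
    - [[0,0,0],[0,0,0],0.036]
  force: 45

```text
t: 30.75
tool_pos: [424.5, 360.9, 67.3]
orientation: [0.0, 0.73, 0.683, 0.0]
ft_force: [-1.3, -1.3, 6.6]
opening: 0.502
```

Call:
step_arm:
  series:
    - [[-0.01,0,0.0013],[0,0,0],0.036]
    - [[-0.0097,0,0.0027],[0,0,0],0.036]
    - [[-0.0092,0,0.004],[0,0,0],0.036]
    - [[-0.0086,0,0.0053],[0,0,0],0.036]
    - [[-0.0078,0,0.0064],[0,0,0],0.036]
    - [[-0.0068,0,0.0074],[0,0,0],0.036]
    - [[-0.0057,0,0.0083],[0,0,0],0.036]
    - [[-0.0045,0,0.009],[0,0,0],0.036]
    - [[-0.0032,0,0.0096],[0,0,0],0.036]
    - [[-0.0018,0,0.0085],[0,0,0],0.036]
    - [[0,0,0],[0,0,0],0.036]

```text
t: 32.12
tool_pos: [419.7, 292.8, 3.9]
orientation: [0.0, 0.73, 0.683, -0.0]
ft_force: [0.4, -6.6, 2.4]
opening: 0.507
```

Call:
step_arm:
  series:
    - [[0,0,0],[0,0,0],0.06]
    - [[0,0,0],[0,0,0],0.06]
    - [[0,0,0],[0,0,0],0.065]
    - [[0,0,-0.02],[0,0,0],0.065]
    - [[-0.02,0,-0.05],[0,0,0],0.065]
    - [[-0.025,0,-0.05],[0,0,0],0.065]
    - [[0,0,0],[0,0,0],0.065]
    - [[0,0,0],[0,0,0],0.065]

```text
t: 33.12
tool_pos: [416.6, 248.8, 124.0]
orientation: [0.0, 0.73, 0.683, 0.0]
ft_force: [-0.4, 0.9, -0.4]
opening: 0.761
```

```bash
python3 brd.py w14.png
python3 - <<'E'
from h import *
c=cam('wrist'); im=cv2.imread('pics/w14.png'); V=im.max(2)
b=proj(c,(419.5,293.4,59)); print('bar pred',b)
m=np.zeros(V.shape,'uint8'); y=int(b[1]);x=int(b[0]); m[max(0,y-60):y+50,x-70:x+70]=(V[max(0,y-60):y+50,x-70:x+70]<50)*255
k=max(cv2.findContours(m,cv2.RETR_EXTERNAL,cv2.CHAIN_APPROX_NONE)[0],key=cv2.contourArea); r=cv2.boundingRect(k); print(r, [onz(c,r[0]+d*r[2],r[1]+r[3]/2,59)[:2] for d in (0,.5,1)])
E
```

```text
[416.62655343 248.75547515 124.00882568] [6.36252592e-05 7.30463999e-01 6.82951192e-01 1.06639247e-04] 0.7607869891898069
pred [321.84227622 223.90984422]
[  279    25    91   307 19259]
((417.84088134765625, 270.62237548828125), (200.90101623535156, 56.23664855957031), 85.5704345703125)
bar pred [322.46340894 162.32721481]
(283, 149, 23, 11) [array([397.1187744 , 299.35664708]), array([403.72589797, 298.91631032]), array([410.33300619, 298.47597458])]
```

The clamp is down on the blank, and the blank hasn't moved. Now the tags.

Call:
step_arm:
  series:
    - [[0,0,-0.045],[0,0,0],0.05]
    - [[0,0,-0.045],[0,0,0],0.05]
    - [[0,0,-0.046],[0,0,0],0.05]
    - [[-0.027,0.039,0],[0,0,0],0.05]
    - [[-0.027,0.039,0],[0,0,0],0.05]
    - [[-0.027,0.039,0],[0,0,0],0.05]
    - [[-0.027,0.039,0],[0,0,0],0.05]
    - [[0,0,0],[0,0,-0.05],0.05]
    - [[0,0,0],[0,0,0],0.05]
    - [[0,0,0],[0,0,0],0.05]

```text
t: 34.42
tool_pos: [564.8, 131.1, 259.4]
orientation: [-0.0, 0.713, 0.701, -0.001]
ft_force: [0.5, 0.1, -0.1]
opening: 0.587
```

Run:
```python
from h import *
st=telemetry.observe(); im,c=snap('wrist','w15.png'); print(st['tool_pos'],st['orientation'])
for P in [(578,72,252),(579,131,252),(590,195,252),(590,27,222)]: print(P,proj(c,P))
```

```text
[564.82271903 131.09645911 259.38972575] [-3.81839813e-04  7.13145638e-01  7.01015595e-01 -5.37392103e-04]
(578, 72, 252) [349.84387823 376.22484917]
(579, 131, 252) [352.18766966 268.6377493 ]
(590, 195, 252) [377.91982466 130.09127695]
(590, 27, 222) [366.04455467 411.21921335]
```

View pics/w15.png

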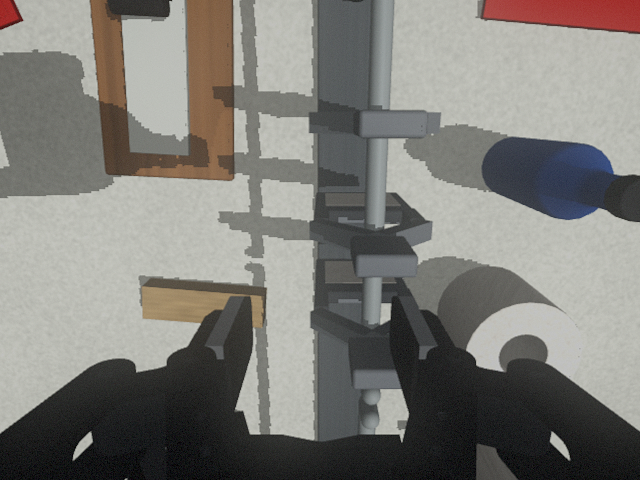

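The last picture shows tab tops at (394,123), (384,265) and (~380,376), with the end stops at (371,397) and (370,412). I compute positions from these.

Run:
```python
from h import *
c=cam('wrist'); im=cv2.cvtColor(cv2.imread('pics/w15.png'),cv2.COLOR_BGR2GRAY)
f=lambda u,v,z: onz(c,u,v,z)[:2].round(1)
print('C',f(360,123,252),f(427,123,252),f(394,111,252),f(394,135,252))
print('B',f(352,265,252),f(416,265,252),f(384,252,252),f(384,277,252))
print('A',f(354,376,252),f(380,363,252),f(380,388,252))
print('stops',f(371,397,222),f(370,412,222),'rod',f(382,20,200),f(375,160,200),f(372,320,200))
print(im[225:285:2,384].tolist()); print(im[330:400:2,370].tolist()); print(im[100:145:2,394].tolist())
print(im[265,340:430:3].tolist()); print(im[376,340:420:3].tolist())
```

```text
C [582.1 198.2] [611.3 197.7] [596.8 202.9] [597.1 192.8]
B [578.9 132.8] [609.5 132.3] [594.  139.1] [594.4 126.4]
A [580.2  71.9] [593.5  79.4] [593.8  64.5]
stops [592.9  37. ] [592.5  26.2] rod [597.7 249. ] [595.5 177.2] [595.4  77.4]
[154, 146, 82, 61, 63, 65, 59, 64, 58, 61, 60, 61, 59, 54, 54, 87, 107, 118, 113, 116, 119, 116, 115, 118, 116, 110, 88, 89, 90, 80]
[53, 62, 59, 68, 56, 50, 57, 60, 52, 52, 55, 53, 57, 54, 55, 48, 53, 59, 52, 58, 87, 102, 112, 113, 113, 115, 111, 113, 112, 104, 103, 116, 126, 135, 138]
[183, 184, 181, 180, 184, 115, 109, 120, 120, 124, 123, 123, 126, 124, 123, 121, 120, 117, 100, 141, 186, 192, 185]
[96, 89, 90, 91, 84, 66, 102, 116, 115, 116, 118, 114, 116, 116, 116, 115, 115, 115, 118, 119, 118, 116, 118, 119, 120, 116, 117, 120, 120, 122]
[91, 89, 91, 89, 59, 106, 115, 114, 113, 121, 113, 114, 114, 113, 114, 114, 112, 115, 112, 89, 34, 34, 35, 29, 37, 39, 34]
```

Call:
step_arm:
  series:
    - [[-0.03,0.0155,0],[0,0,0],0.055]
    - [[-0.0305,0.0155,0],[0,0,0],0.055]
    - [[0,0,0.035],[0,0,0],0.055]
    - [[0,0,0.03],[0,0,0],0.055]
    - [[0,0,0.015],[0,0,0],0.055]
    - [[0,0,0],[0,0,0],0.055]
    - [[0,0,0],[0,0,0],0.04]
    - [[0,0,0],[0,0,0],0.022]
    - [[0,0,0],[0,0,0],0.022]
    - [[0,0,0],[0,0,0],0.022]
    - [[0,0,0],[0,0,0],0.022]
  force: 70

```text
t: 35.85
tool_pos: [595.2, 69.7, 181.5]
orientation: [0.0, 0.713, 0.701, 0.0]
ft_force: [-3.0, -0.4, 5.1]
opening: 0.337
```

Call:
step_arm:
  series:
    - [[0,0,-0.01],[0,0,0],0.022]
    - [[0,0,-0.01],[0,0,0],0.022]
    - [[0,0,-0.01],[0,0,0],0.022]
    - [[0,0,0],[0,0,0],0.022]

```text
t: 36.35
tool_pos: [595.5, 69.5, 211.2]
orientation: [0.001, 0.713, 0.701, 0.001]
ft_force: [0.3, 0.1, -1.4]
opening: 0.338
```

Call:
step_arm:
  series:
    - [[-0.01,0,0],[0,0,0],0.022]
    - [[-0.02,0,0],[0,0,0],0.022]
    - [[-0.025,0,0],[0,0,0],0.022]
    - [[-0.03,0,0],[0,0,0],0.022]
    - [[-0.03,0,0],[0,0,0],0.022]
    - [[-0.03,0,0],[0,0,0],0.022]
    - [[-0.03,0,0],[0,0,0],0.022]
    - [[-0.03,0,0],[0,0,0],0.022]
    - [[-0.025,0,0],[0,0,0],0.022]
    - [[-0.02,0,0],[0,0,0],0.022]
    - [[-0.01,0,0],[0,0,0],0.022]
    - [[0,0,0],[0,0,0],0.022]
    - [[0,0,0],[0,0,0],0.022]

```text
t: 37.98
tool_pos: [590.7, -189.9, 210.2]
orientation: [-0.0, 0.713, 0.701, 0.0]
ft_force: [-0.2, 0.2, -0.2]
opening: 0.337
```

Run:
```python
from h import *
st=telemetry.observe(); print(st['tool_pos'],st['ft_force'],st['opening'])
im,c=snap('top','t4.png'); im,c=snap('side','s4.png')
```

```text
[ 590.69571013 -189.86592429  210.1957165 ] [-0.21095067  0.21075243 -0.20547891] 0.33668479109769134
```

Call:
step_arm:
  series:
    - [[0,-0.001,0.01],[0,0,0],0.022]
    - [[0,0,0.01],[0,0,0],0.022]
    - [[0,0,0.007],[0,0,0],0.022]
    - [[0,0,0.002],[0,0,0],0.022]
    - [[0,0,0],[0,0,0],0.022]

```text
t: 38.7
tool_pos: [590.1, -190.3, 181.6]
orientation: [0.0, 0.713, 0.701, 0.0]
ft_force: [0.2, 0.9, 5.0]
opening: 0.339
```

Call:
step_arm:
  series:
    - [[0,0,0],[0,0,0],0.035]
    - [[0,0,0],[0,0,0],0.055]
    - [[0,0,0],[0,0,0],0.055]
    - [[0,0,0],[0,0,0],0.055]
    - [[0,0,-0.02],[0,0,0],0.055]
    - [[0,0,-0.03],[0,0,0],0.055]
    - [[0,0,-0.03],[0,0,0],0.055]
    - [[0,0,0],[0,0,0],0.055]

```text
t: 39.7
tool_pos: [590.4, -190.7, 263.4]
orientation: [0.002, 0.713, 0.701, 0.001]
ft_force: [1.1, 0.6, -0.6]
opening: 0.645
```

```bash
cat > tg.py <<'E'
from h import *
import sys
st=telemetry.observe(); im,c=snap('wrist',sys.argv[1]); print(st['tool_pos'],st['ft_force'],st['opening'])
g=cv2.cvtColor(im,cv2.COLOR_RGB2GRAY)
for Y in map(float,sys.argv[2:]):
  u,v=proj(c,(592.7+.0175*(Y-31),Y,252)); u,v=int(u),int(v); print(Y,'pred',u,v)
  if 30<v<440:
    print(v-30,g[v-30:min(480,v+30):2,u].tolist()); print(u-60,g[v,u-60:u+60:3].tolist())
E
python3 tg.py w16.png -190
```

```text
[ 590.43247016 -190.73746893  263.39703212] [ 1.08695299  0.59070617 -0.58854014] 0.6450283450398604
-190.0 pred 319 264
234 [65, 60, 61, 59, 61, 60, 67, 62, 62, 64, 67, 76, 74, 78, 77, 77, 78, 75, 82, 82, 73, 137, 143, 142, 143, 147, 145, 144, 142, 144]
259 [183, 177, 181, 178, 184, 181, 181, 174, 147, 118, 72, 76, 81, 79, 76, 78, 76, 80, 73, 75, 77, 80, 75, 79, 78, 75, 81, 119, 113, 115, 111, 173, 177, 182, 184, 186, 181, 175, 181, 184]
```

Call:
step_arm:
  series:
    - [[0.0405,-0.0002,0],[0,0,0],0.055]
    - [[0.0405,-0.0002,0],[0,0,0],0.055]
    - [[0.0405,-0.0002,0],[0,0,0],0.055]
    - [[0.0405,-0.0002,0],[0,0,0],0.055]
    - [[0.0405,-0.0002,0],[0,0,0],0.055]
    - [[0.0405,-0.0002,0],[0,0,0],0.055]
    - [[0.0405,-0.0003,0],[0,0,0],0.055]
    - [[0.0397,-0.0004,0],[0,0,0],0.055]
    - [[0,0,0],[0,0,0],0.055]
    - [[0,0,0.035],[0,0,0],0.055]
    - [[0,0,0.03],[0,0,0],0.055]
    - [[0,0,0.018],[0,0,0],0.055]
    - [[0,0,0],[0,0,0],0.055]
    - [[0,0,0],[0,0,0],0.04]
    - [[0,0,0],[0,0,0],0.022]
    - [[0,0,0],[0,0,0],0.022]
    - [[0,0,0],[0,0,0],0.022]
    - [[0,0,0],[0,0,0],0.022]

```text
t: 42.0
tool_pos: [594.6, 132.6, 179.5]
orientation: [0.001, 0.713, 0.701, 0.001]
ft_force: [5.8, -1.1, 5.9]
opening: 0.338
```

Call:
step_arm:
  series:
    - [[0,0,-0.01],[0,0,0],0.022]
    - [[0,0,-0.01],[0,0,0],0.022]
    - [[0,0,-0.01],[0,0,0],0.022]
    - [[0,0,0],[0,0,0],0.022]

```text
t: 42.5
tool_pos: [593.5, 132.9, 209.1]
orientation: [0.0, 0.713, 0.701, 0.0]
ft_force: [0.6, 0.5, -0.3]
opening: 0.338
```

Call:
step_arm:
  series:
    - [[-0.01,0,0],[0,0,0],0.022]
    - [[-0.02,0,0],[0,0,0],0.022]
    - [[-0.025,0,0],[0,0,0],0.022]
    - [[-0.03,0,0],[0,0,0],0.022]
    - [[-0.03,0,0],[0,0,0],0.022]
    - [[-0.03,0,0],[0,0,0],0.022]
    - [[-0.03,0,0],[0,0,0],0.022]
    - [[-0.03,0,0],[0,0,0],0.022]
    - [[-0.025,0,0],[0,0,0],0.022]
    - [[-0.015,0,0],[0,0,0],0.022]
    - [[-0.008,0,0],[0,0,0],0.022]
    - [[0,0,0],[0,0,0],0.022]
    - [[0,0,0],[0,0,0],0.022]

```text
t: 44.12
tool_pos: [589.0, -119.6, 208.2]
orientation: [-0.0, 0.713, 0.701, 0.0]
ft_force: [-0.9, -0.2, -0.5]
opening: 0.337
```

Call:
step_arm:
  series:
    - [[0,0,0.01],[0,0,0],0.022]
    - [[0,0,0.01],[0,0,0],0.022]
    - [[0,0,0.007],[0,0,0],0.022]
    - [[0,0,0.002],[0,0,0],0.022]
    - [[0,0,0],[0,0,0],0.022]

```text
t: 44.75
tool_pos: [589.8, -120.2, 179.5]
orientation: [0.001, 0.713, 0.701, 0.001]
ft_force: [2.8, 1.0, 4.7]
opening: 0.338
```

Call:
step_arm:
  series:
    - [[0,0,0],[0,0,0],0.035]
    - [[0,0,0],[0,0,0],0.055]
    - [[0,0,0],[0,0,0],0.055]
    - [[0,0,0],[0,0,0],0.055]
    - [[0,0,-0.02],[0,0,0],0.055]
    - [[0,0,-0.03],[0,0,0],0.055]
    - [[0,0,-0.034],[0,0,0],0.055]
    - [[0,0,0],[0,0,0],0.055]

```text
t: 45.75
tool_pos: [589.8, -120.4, 265.6]
orientation: [0.002, 0.713, 0.701, 0.001]
ft_force: [0.1, -0.2, -0.4]
opening: 0.647
```

```bash
python3 tg.py w17.png -120
```

```text
[ 589.81163671 -120.44936132  265.63922024] [ 0.08296161 -0.23779618 -0.37474988] 0.6465191636714759
-120.0 pred 322 263
233 [71, 62, 60, 61, 59, 59, 58, 61, 60, 59, 63, 73, 75, 78, 73, 75, 76, 74, 75, 74, 75, 93, 150, 145, 147, 149, 145, 144, 148, 147]
262 [192, 190, 183, 184, 187, 188, 186, 188, 142, 94, 71, 77, 76, 72, 75, 75, 78, 77, 69, 74, 75, 71, 72, 72, 75, 118, 117, 115, 119, 110, 78, 191, 189, 180, 183, 184, 187, 190, 190, 191]
```

Call:
step_arm:
  series:
    - [[0.0398,0.0002,0],[0,0,0],0.055]
    - [[0.0398,0.0002,0],[0,0,0],0.055]
    - [[0.0398,0.0002,0],[0,0,0],0.055]
    - [[0.0398,0.0002,0],[0,0,0],0.055]
    - [[0.0398,0.0002,0],[0,0,0],0.055]
    - [[0.0398,0.0002,0],[0,0,0],0.055]
    - [[0.0398,0.0002,0],[0,0,0],0.055]
    - [[0.0398,0.0002,0],[0,0,0],0.055]
    - [[0,0,0],[0,0,0],0.055]
    - [[0,0,0],[0,0,0],0.055]

```text
t: 47.05
tool_pos: [595.7, 197.7, 262.2]
orientation: [-0.0, 0.713, 0.701, -0.001]
ft_force: [0.6, 0.7, -0.2]
opening: 0.643
```

```bash
python3 tg.py w18.png 198
```

```text
[595.68973309 197.68401053 262.18210487] [ 0.63472496  0.67190189 -0.17345779] 0.6426044188311459
198.0 pred 322 266
236 [69, 61, 57, 57, 56, 57, 59, 62, 57, 59, 64, 67, 72, 72, 74, 72, 74, 70, 70, 71, 69, 103, 138, 138, 139, 137, 137, 136, 137, 136]
262 [184, 182, 181, 183, 180, 184, 180, 180, 147, 117, 82, 76, 76, 73, 77, 72, 71, 72, 75, 69, 72, 73, 74, 73, 70, 74, 115, 113, 112, 114, 107, 159, 178, 175, 175, 184, 181, 175, 178, 185]
```

Call:
step_arm:
  series:
    - [[0,0,0.035],[0,0,0],0.055]
    - [[0,0,0.03],[0,0,0],0.055]
    - [[0,0,0.017],[0,0,0],0.055]
    - [[0,0,0],[0,0,0],0.055]
    - [[0,0,0],[0,0,0],0.04]
    - [[0,0,0],[0,0,0],0.022]
    - [[0,0,0],[0,0,0],0.022]
    - [[0,0,0],[0,0,0],0.022]
    - [[0,0,0],[0,0,0],0.022]
    - [[0,0,-0.01],[0,0,0],0.022]
    - [[0,0,-0.01],[0,0,0],0.022]
    - [[0,0,-0.01],[0,0,0],0.022]
    - [[0,0,0],[0,0,0],0.022]

```text
t: 48.72
tool_pos: [596.3, 198.2, 212.2]
orientation: [0.0, 0.713, 0.701, 0.001]
ft_force: [-0.5, 0.2, -1.6]
opening: 0.339
```

Call:
step_arm:
  series:
    - [[-0.01,0,0],[0,0,0],0.022]
    - [[-0.02,0,0],[0,0,0],0.022]
    - [[-0.025,0,0],[0,0,0],0.022]
    - [[-0.03,0,0],[0,0,0],0.022]
    - [[-0.03,0,0],[0,0,0],0.022]
    - [[-0.03,0,0],[0,0,0],0.022]
    - [[-0.03,0,0],[0,0,0],0.022]
    - [[-0.03,0,0],[0,0,0],0.022]
    - [[-0.022,0,0],[0,0,0],0.022]
    - [[-0.014,0,0],[0,0,0],0.022]
    - [[-0.007,0,0],[0,0,0],0.022]
    - [[0,0,0],[0,0,0],0.022]
    - [[0,0,0],[0,0,0],0.022]

```text
t: 50.35
tool_pos: [591.8, -49.2, 211.2]
orientation: [-0.0, 0.713, 0.701, 0.0]
ft_force: [-0.1, -0.6, -1.5]
opening: 0.336
```

Lower, release, retreat up and back towards the robot, then check everything.

Call:
step_arm:
  series:
    - [[0,0,0.01],[0,0,0],0.022]
    - [[0,0,0.01],[0,0,0],0.022]
    - [[0,0,0.007],[0,0,0],0.022]
    - [[0,0,0.002],[0,0,0],0.022]
    - [[0,0,0],[0,0,0],0.022]
    - [[0,0,0],[0,0,0],0.035]
    - [[0,0,0],[0,0,0],0.055]
    - [[0,0,0],[0,0,0],0.055]
    - [[0,0,0],[0,0,0],0.055]
    - [[0,0,-0.02],[0,0,0],0.055]
    - [[0,0,-0.03],[0,0,0],0.055]
    - [[0,0,-0.034],[0,0,0],0.055]
    - [[0,0,0],[0,0,0],0.055]

```text
t: 51.98
tool_pos: [592.7, -50.0, 268.6]
orientation: [0.002, 0.713, 0.701, 0.001]
ft_force: [-0.6, 0.4, -1.5]
opening: 0.644
```

```bash
python3 tg.py w19.png -50
```

```text
[592.65361424 -50.00524072 268.63111999] [-0.60727333  0.38160459 -1.45897045] 0.6437499201559269
-50.0 pred 319 262
232 [70, 69, 61, 62, 57, 62, 58, 58, 61, 59, 63, 76, 73, 78, 79, 76, 76, 78, 74, 77, 72, 103, 145, 144, 145, 144, 144, 144, 145, 144]
259 [184, 186, 185, 180, 188, 184, 180, 184, 158, 118, 70, 78, 78, 76, 76, 74, 72, 77, 79, 76, 76, 76, 78, 75, 105, 117, 115, 117, 118, 120, 93, 174, 179, 187, 187, 186, 187, 183, 189, 187]
```

Call:
step_arm:
  series:
    - [[0,-0.03,-0.02],[0,0,0],0.055]
    - [[0,-0.04,-0.02],[0,0,0],0.055]
    - [[0,-0.04,0],[0,0,0],0.055]
    - [[-0.04,0,0],[0,0,0],0.055]
    - [[-0.05,0,0],[0,0,0],0.055]
    - [[-0.05,0,0],[0,0,0],0.055]
    - [[0,0,0],[0,0,0],0.055]
    - [[0,0,0],[0,0,0],0.055]

```text
t: 53.02
tool_pos: [479.1, -187.7, 305.3]
orientation: [-0.001, 0.713, 0.701, -0.0]
ft_force: [-0.5, -0.2, -0.2]
opening: 0.643
```

Run:
```python
from h import *
st=telemetry.observe(); print(st['t'],st['tool_pos'],st['ft_force'])
im,c=snap('wrist','w20.png'); print('tray pred',proj(c,(408,-260,32)))
g=im.max(2)
# tray (dark blob) and filled board (bright inside)
m=(g<70).astype('uint8')*255
for k in sorted(cv2.findContours(m,cv2.RETR_EXTERNAL,cv2.CHAIN_APPROX_NONE)[0],key=cv2.contourArea)[::-1][:3]:
  r=cv2.minAreaRect(np.array([onz(c,u,v,32)[:2] for u,v in k[:,0,:]],np.float32)); print('dark',cv2.boundingRect(k),np.round(r[0]),np.round(r[1]),round(r[2],1))
im,t=snap('top','t5.png'); g=cv2.cvtColor(im,cv2.COLOR_RGB2GRAY); ref=cv2.cvtColor(cv2.imread('pics/top0.png'),cv2.COLOR_BGR2GRAY)
for Y in (-190,-120,-50): print(Y,proj(t,(590,Y,252)),proj(t,(592.7+.0175*(Y-31)-10,Y,252)))
print('row tags',[int(v) for v in g[202:206,240:450:2].mean(0)])
V=im.max(2)
for n,z,b in (('tray',32,(375,225,490,320)),('wood',12,(210,240,310,305))):
  x0,y0,x1,y1=b; S=cv2.cvtColor(im,cv2.COLOR_RGB2HSV)[:,:,1]
  m=np.zeros(V.shape,'uint8'); m[y0:y1,x0:x1]=((V<60) if n=='tray' else (S>90))[y0:y1,x0:x1]*255
  k=max(cv2.findContours(m,cv2.RETR_EXTERNAL,cv2.CHAIN_APPROX_NONE)[0],key=cv2.contourArea); print(n,cv2.boundingRect(k),cv2.minAreaRect(np.array([onz(t,u,v,z)[:2] for u,v in k[:,0,:]],np.float32)))
d=cv2.absdiff(g,ref)
for n,(x,y) in dict(lotA=(213,212),lotB=(410,152),gelB=(297,157),gelG=(518,250),roll=(350,160),can=(172,250)).items():
  w=ref[y-18:y+18,x-18:x+18]; s=g[y-28:y+28,x-28:x+28]; R_=cv2.matchTemplate(s,w,cv2.TM_CCOEFF_NORMED); _,mx,_,l=cv2.minMaxLoc(R_); print(n,round(mx,3),l[0]-10,l[1]-10)
```

```text
53.025 [ 479.08314956 -187.68104291  305.2733433 ] [-0.51013177 -0.19496413 -0.20932741]
tray pred [259.93932718 249.98078182]
dark (0, 143, 640, 337) [ 473. -363.] [439. 855.] 89.0
dark (387, 0, 164, 201) [ 627. -109.] [196. 151.] 88.9
dark (397, 187, 125, 63) [ 625. -218.] [ 55. 138.] 68.2
-190 [423.23311432 203.77710282] [423.36346337 207.93727425]
-120 [397.04066749 204.2264398 ] [397.14432981 207.93226761]
-50 [370.81989415 204.67626273] [370.89990015 207.92725615]
row tags [117, 112, 113, 112, 112, 113, 111, 111, 111, 112, 112, 111, 111, 111, 111, 113, 112, 110, 112, 112, 112, 112, 112, 112, 111, 112, 112, 112, 112, 113, 112, 112, 111, 112, 112, 117, 121, 121, 121, 121, 122, 120, 120, 120, 121, 120, 121, 121, 113, 119, 106, 104, 118, 112, 115, 115, 115, 115, 114, 114, 113, 107, 78, 65, 59, 87, 86, 112, 113, 115, 114, 113, 113, 92, 73, 67, 45, 42, 84, 89, 111, 113, 114, 112, 109, 68, 65, 63, 58, 31, 39, 82, 84, 114, 115, 115, 115, 115, 118, 119, 78, 33, 44, 62, 87]
tray (387, 225, 103, 95) ((407.61224365234375, -275.50628662109375), (318.1246643066406, 288.568359375), 88.89241027832031)
wood (221, 250, 81, 44) ((417.50250244140625, 269.9497985839844), (245.70030212402344, 127.19242858886719), 86.09706115722656)
lotA 1.0 0 0
lotB 1.0 0 0
gelB 1.0 0 0
gelG 0.999 0 0
roll 1.0 0 0
can 1.0 0 0
```

Call:
step_arm:
  series:
    - [[0.05,0,0],[0,0,0],0.055]
    - [[0.05,0,0],[0,0,0],0.055]
    - [[0.05,0,0],[0,0,0],0.055]
    - [[0.05,0,0],[0,0,0],0.055]
    - [[0.05,0,0],[0,0,0],0.055]
    - [[0.05,0,0],[0,0,0],0.055]
    - [[0.05,0,0],[0,0,0],0.055]
    - [[0.05,0,0],[0,0,0],0.055]
    - [[0,0,0],[0,0,0],0.055]
    - [[0,0,0],[0,0,0],0.055]

```text
t: 54.38
tool_pos: [485.7, 212.3, 306.1]
orientation: [0.0, 0.713, 0.702, -0.0]
ft_force: [0.5, -0.8, 0.0]
opening: 0.646
```

Run:
```python
from h import *
st=telemetry.observe(); print(st['tool_pos'])
im,t=snap('top','t6.png')
V=im.max(2)
def blob(m,b,c,z,n):
  x0,y0,x1,y1=b; q=np.zeros(m.shape,'uint8'); q[y0:y1,x0:x1]=m[y0:y1,x0:x1]*255
  k=max(cv2.findContours(q,cv2.RETR_EXTERNAL,cv2.CHAIN_APPROX_NONE)[0],key=cv2.contourArea); print(n,cv2.boundingRect(k),cv2.minAreaRect(np.array([onz(c,u,v,z)[:2] for u,v in k[:,0,:]],np.float32)))
blob(V<60,(375,225,490,320),t,32,'tray'); blob(V>140,(405,250,460,295),t,12,'filled')
im,c=snap('wrist','w21.png'); H,S,V=cv2.split(cv2.cvtColor(im,cv2.COLOR_RGB2HSV))
b=proj(c,(419.5,293.4,59)); print('bar pred',b); x,y=int(b[0]),int(b[1])
blob((V<70)&(S<120),(x-45,max(0,y-30),x+45,y+30),c,59,'bar')
a=proj(c,(416.7,210,32)); x,y=map(int,a); blob((V>110)&(S<50),(x-50,max(0,y-60),x+50,y+110),c,32,'blank')
for w in (59,):print(proj(c,(398,294.8,59)),proj(c,(441.5,292,59)))
```

```text
[485.6624703  212.28485509 306.05508762]
tray (394, 243, 76, 59) ((407.5491027832031, -254.12049865722656), (148.504150390625, 212.00514221191406), 9.850275993347168)
filled (406, 259, 51, 26) ((408.71185302734375, -258.13616943359375), (50.485137939453125, 154.53575134277344), 10.156428337097168)
bar pred [251.74754002 106.08837708]
bar (227, 87, 48, 49) ((418.0460205078125, 288.2337951660156), (44.925872802734375, 45.83918762207031), 88.05573272705078)
blank (207, 237, 100, 60) ((408.817138671875, 117.80192565917969), (71.7437973022461, 115.71566009521484), 88.5132064819336)
[229.49537818 104.9514433 ] [274.48116787 107.21486182]
```

```bash
python3 -c "
from cell import workorder; print(workorder.finish_job())"
```

```text
the job is handed in; nothing more can be done
None
```

I finished the job and handed it in at about 55 s of the 210 s allowed. The hand-in reports no verdict, so what follows is from my own checks.

**What I did:**
- I lifted the clamp until it stayed open by itself.
- I laid the filled board in the tray and put the blank on the strip, then closed the clamp on its end.
- I passed all three tags from the left rail over the stops. Only three were there.

**Last checks:**
- **Filled board:** it was centred on (408, -260) when placed. In the last top view it was still about 4 mm from the tray's centre.
- **Blank:** it measured (416, 250) at 85.6°, within 1 mm of the target and 0.6° of the clip. Its near end had not moved after the clamp closed.
- **Clamp:** the bar shows where it should be at angle 0, but I could not resolve the angle any finer than that.
- **Tags:** each one showed at its place on the right rail just after release, at y of about -190, -120 and -50 mm. All three are there in the top view and the left rail is empty.
- **Goods:** none had moved in the top view, compared with the start picture.

**What disagreed:**
- The fingertips sit about 48 mm short of the reported TCP. The first two tries at pinching the bar were therefore too high: the first closed on nothing and the second caught only its top. I corrected every later height for this.
- The last automatic measurements of the bar and the blank from the wrist camera were spoiled. The bar's outline merged with its shadow, and the blank's search picked up part of the table. For those two I rely on the earlier measurements and the bar's width.

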